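# Fetch the clay pot from among the tins

## Robot

A 6-joint arm with a two-finger parallel gripper is mounted at the origin on the work surface. World frame = base frame: x ahead of the robot, y to its left, z up, the work surface at z = 0. Lengths are in m, angles in rad, forces in N, time in s.
With the tool pointing down it reaches from about 0.275 to 0.775 m from the base axis. Payload 14.6 kg.
Tool frame: the origin (TCP) lies on the centre line of the jaws, within the pads' length; the fingertips stand 19 mm ahead of it and the grasp point (between the pads) is the TCP; z points along the fingers, y is the direction in which the jaws open and shut (so a half turn about z gives the same grasp; the last joint's range is limited). The gripper opens to 85 mm and grips with 20 to 120 N. Pads are 22 mm wide; open, the fingers measure 114 mm over their backs; the gripper's body (76 mm by 85 mm) begins 54 mm behind the grasp point. The pads swing forward as they close: fully open they stand 13 mm farther back than shut.
Start: joints at [-1.287, 0.263, -0.048, 1.259, 0, 1.415], TCP at [0.223, -0.475, 0.25] pointing down, gripper open.
Joint ranges: [-2.65, 2.65], [-0.89, 1.7], [-1.18, 1.37], [-2.13, 2.11], [-1.35, 1.29], [-3.14, 3.14]. Speed limits (rad/s): [1.89, 1.89, 2.57, 2.79, 3.14, 3.14].

## Interface

Orientations are given as a 3x3 rotation matrix whose columns are the frame's x, y, z axes.
In Python, from workcell import status, imaging, workorder gives the robot as it stands.
- The arm moves only by the tool servo_tool, never from a script. Its argument "motion" is a list that holds one entry, the list of rows, each a list of 5 numbers: the shift along the tool's x, y, z in m, then the turn about the tool's z in rad, then the finger opening in m, from 0 to 0.0854. In form: [[[x, y, z, spin, fingers], ...]]. A call has 1 to 10 rows; each row shifts and turns the commanded pose from where the row before left it, along the tool's axes as they then stand; what a row does not reach is not made up. A row lasts 1/8 s, in which the tool goes at most 62.5 mm and 10.7 degrees, less where a joint would pass 70% of its speed; a pose out of reach is approached as far as the arm can. A call is refused whole if a number of a shift passes 0.0625 or a number of a turn 0.188, either way. A call with a gripper value outside its range is refused whole. The fingers move at their own pace and stop on an object; "squeeze" is the grip in N (left out, the last holds). Time passes only in rows, so rows that do not move let the fingers close. It gives the time, the measured TCP pose, the force and the opening at its end, in the units of the state.
- status.get_state(): the state, without advancing time (a new reading comes with each control period).
- imaging.snapshot(name): name is "scene" or "top" or "wrist"; returns a dict with "frame" (420x560x3 uint8, red, green, blue), "z_map" (420x560 float32, m along the optical axis (not along the pixel's ray), 0 where there is no reading), "fx", "fy", "cx", "cy" (pixels), "rvec" (rotation vector, rad) and "tvec" (3), from world to camera coordinates, as OpenCV has them. Camera axes: x right, y down, z forward; pixel columns grow to the right and rows downward; lengths in m; the calibration is good to about 2 mm. A picture is of the moment at which its call begins.
- workorder.hand_in(): hands the job in, once; it reports no verdict.
The state is a dict: "time_s": time; "joint_positions": joint angles; "joint_velocities": joint speeds; "tau": joint torques, N m; "tool_pos": TCP position; "eef_rot": TCP orientation; "wrist_force": force on the tool from outside, world axes, zero at the start; "ft_torque": the same for the moment, N m; "opening": finger opening in m.
Only numpy, scipy, OpenCV 4.12 (cv2) and the standard library are available. Lean on these libraries where they do the work, as an engineer would, in place of code of your own. Each camera call takes 0.05 s, during which the arm holds its last target.

## Task

The blue clay pot is hemmed in by three taller tins: first move all three tins to stand fully on the grey mat, then lift the pot out and set it gently in the middle of the dark wooden plinth. Once the pot stands there, put every tin back in the middle of the coaster of its own colour. Keep the tins and pot upright, never let any of them drop, and do not disturb the toy cart.

Things in the scene. Friction and masses are not known exactly. Their poses are not given: they have to be found in the camera images.
- tin_red: red closed metal tin, a plain upright cylinder 50 mm in diameter and 85 mm tall, 0.14 to 0.28 kg, loose; starts on the red coaster. Origin at the centre of its underside, z up its axis
- tin_yellow: yellow closed metal tin, a plain upright cylinder 50 mm in diameter and 85 mm tall, 0.14 to 0.28 kg, loose; starts on the yellow coaster. Origin at the centre of its underside, z up its axis
- tin_green: green closed metal tin, a plain upright cylinder 50 mm in diameter and 85 mm tall, 0.14 to 0.28 kg, loose; starts on the green coaster. Origin at the centre of its underside, z up its axis
- coaster_red: red round flat coaster, 66 mm in diameter, 3 mm thick, fixed on a round black slate board (200 mm in diameter, 8 mm thick) on the table: its top is 11 mm above the table. Origin at the centre of its underside. The three coasters lie in a triangle, each about 58 mm from the middle of the board; which colour is where varies
- coaster_yellow: yellow round flat coaster, 66 mm in diameter, 3 mm thick, fixed on a round black slate board (200 mm in diameter, 8 mm thick) on the table: its top is 11 mm above the table. Origin at the centre of its underside. The three coasters lie in a triangle, each about 58 mm from the middle of the board; which colour is where varies
- coaster_green: green round flat coaster, 66 mm in diameter, 3 mm thick, fixed on a round black slate board (200 mm in diameter, 8 mm thick) on the table: its top is 11 mm above the table. Origin at the centre of its underside. The three coasters lie in a triangle, each about 58 mm from the middle of the board; which colour is where varies
- pot: small light blue open clay pot, round, 50 mm in diameter (47 at the foot, 48 at the rim), 40 mm tall, wall 5 mm, 0.1 to 0.16 kg, fragile, loose; starts on the slate board (8 mm above the table) in the middle of the three tins, about 8 mm from each. Origin at the centre of its underside, z up
- plinth: round dark wooden display plinth, 90 mm in diameter, 20 mm high, fixed to the table. Origin at the centre of its underside; the pot belongs in the middle of its flat top, 20 mm above the origin
- mat: grey rectangular mat, 280 mm (its x axis) by 140 mm (its y axis), 3 mm thick, fixed flat on the table: the side area. Origin at the centre of its underside
- cart: bystander: wooden toy cart with an orange cabin and red wheels, 90 mm long (its y axis), 62 mm wide, 58 mm tall, loose. Origin at the centre of its underside
Mind the look-alikes: they are no part of the job. There is more than one size of the plinth; the one meant has the size given above.

How it is judged:
On the way, in this order (a step that is already met when the one before it is completed fails the run):
1. all three tins stand on the grey mat, upright, released and at rest (x of tin_red in the frame of mat between -0.122 and 0.122 m and y of tin_red in the frame of mat between -0.052 and 0.052 m and z of tin_red in the frame of mat between -0.002 and 0.008 m and angle between each of tin_red, tin_yellow, tin_green's own z axis and vertical below 0.15 rad and linear speed of each of tin_red, tin_yellow, tin_green below 0.03 m/s and angular speed of each of tin_red, tin_yellow, tin_green below 0.3 rad/s and contact force between each of tin_red, tin_yellow, tin_green and the fingers below 0.2 N and x of tin_yellow in the frame of mat between -0.122 and 0.122 m and y of tin_yellow in the frame of mat between -0.052 and 0.052 m and z of tin_yellow in the frame of mat between -0.002 and 0.008 m and x of tin_green in the frame of mat between -0.122 and 0.122 m and y of tin_green in the frame of mat between -0.052 and 0.052 m and z of tin_green in the frame of mat between -0.002 and 0.008 m), for 0.2 s.
2. the pot stands in the middle of the plinth, released and at rest, while all three tins are still on the mat (all of step 1 and horizontal distance between pot and plinth below 0.015 m and z of pot in the frame of plinth between 0.015 and 0.025 m and angle between pot's own z axis and vertical below 0.15 rad and linear speed of pot below 0.03 m/s and angular speed of pot below 0.3 rad/s and contact force between pot and the fingers below 0.2 N), for 0.2 s.
At the end, for the whole second after the job is handed in: the pot stands upright on the plinth, within 15 mm of its centre, and each tin stands upright on the coaster of its own colour, within 12 mm of its centre; all released and at rest (horizontal distance between pot and plinth below 0.015 m and z of pot in the frame of plinth between 0.015 and 0.025 m and angle between each of pot, tin_red, tin_yellow, tin_green's own z axis and vertical below 0.15 rad and linear speed of each of pot, tin_red, tin_yellow, tin_green below 0.03 m/s and angular speed of each of pot, tin_red, tin_yellow, tin_green below 0.3 rad/s and contact force between each of pot, tin_red, tin_yellow, tin_green and the fingers below 0.2 N and horizontal distance between tin_red and coaster_red below 0.012 m and z of tin_red in the frame of coaster_red between -0.002 and 0.008 m and horizontal distance between tin_yellow and coaster_yellow below 0.012 m and z of tin_yellow in the frame of coaster_yellow between -0.002 and 0.008 m and horizontal distance between tin_green and coaster_green below 0.012 m and z of tin_green in the frame of coaster_green between -0.002 and 0.008 m); the robot touches nothing.
It fails at once if the toy cart is moved more than 20 mm (distance of cart from where it was at the start of the episode above 0.02 m).
It fails at once if a tin or the pot is tipped over (more than about 35 degrees) (angle between any of tin_red, tin_yellow, tin_green, pot's own z axis and vertical above 0.6 rad).
It fails at once if a tin or the pot is dropped (falls freely by more than about 15 mm) ((contact force between tin_red and the fingers below 0.05 N and linear speed of tin_red above 0.55 m/s) or (contact force between tin_yellow and the fingers below 0.05 N and linear speed of tin_yellow above 0.55 m/s) or (contact force between tin_green and the fingers below 0.05 N and linear speed of tin_green above 0.55 m/s) or (contact force between pot and the fingers below 0.05 N and linear speed of pot above 0.55 m/s)).
It also fails if it takes over 136 s, if anything falls off the work surface, if the arm or the gripper's body presses on something with over 40 N, if the wrist force passes 120 N, or if a joint passes its speed limit or range.

## Working session

There is one attempt and no reset: what is moved stays moved. The work goes in short steps, Python scripts to look and compute and a tool call to move; the robot and the scene stay as the last step left them, time stands still between calls to the robot, and variables do not carry over. Pictures are saved under pics/ and viewed, and the job is handed in when it is done.

Besides the shell and the picture viewer there is one more tool, called after "Call:" by a JSON object that holds its "method" and its "body". servo_tool: Moves the arm, as the interface text tells. Its arguments: {"type":"object","properties":{"motion":{"type":"array"},"squeeze":{"type":"number"}},"required":["motion"]}

```bash
mkdir -p pics; ls; python3 - <<'E'
from workcell import status, imaging
import cv2
s=status.get_state();print({k:s[k] for k in('time_s','tool_pos','eef_rot','opening','wrist_force')})
for n in('scene','top'):
    d=imaging.snapshot(n);cv2.imwrite(f'pics/{n}0.png',d['frame'][:,:,::-1]);print(n,d['fx'],d['fy'],d['cx'],d['cy'],d['rvec'],d['tvec'])
E
```

```text
pics
{'time_s': 0.0, 'tool_pos': array([ 0.22296818, -0.47502265,  0.24981742]), 'eef_rot': array([[ 9.05271447e-01,  4.24833500e-01, -3.23589622e-04],
       [ 4.24833601e-01, -9.05270893e-01,  1.01116301e-03],
       [ 1.36639654e-04, -1.05284874e-03, -9.99999436e-01]]), 'opening': 0.08526462763514689, 'wrist_force': array([0.23193701, 0.40439475, 0.0021598 ])}
scene 527.784712638732 527.784712638732 287.6695474075964 213.28855868336026 [ 2.10898278  0.95184937 -0.41506121] [-0.34444875 -0.23680707  1.56208202]
top 465.8222884105989 465.8222884105989 273.6482629495448 200.94920096272207 [ 2.19308221 -2.14050648  0.13547956] [-0.03933337  0.55582994  0.99035347]
```

View pics/scene0.png

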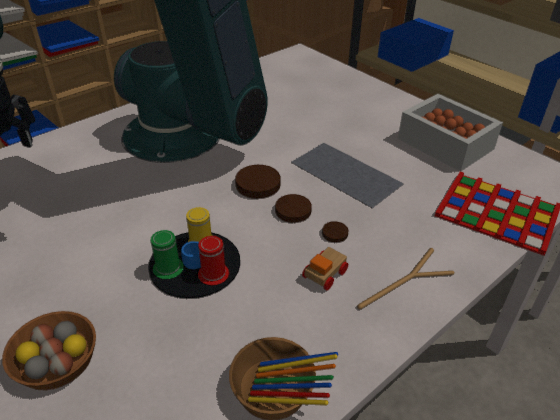

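View pics/top0.png

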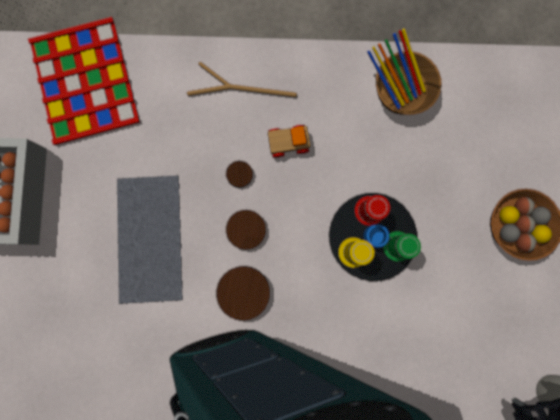

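Scene view: the slate with the three tins is around (195,262), the plinths at (258,180), (294,208) and (335,231), the mat at (347,173) and the cart at (326,266). In the top view the slate is at (374,236), the mat at (150,239), the plinth candidates at (243,292), (246,229) and (239,174), and the cart at (289,141).

```bash
cat > h.py <<'E'
import numpy as np, cv2
from workcell import status, imaging
def snap(n): 
    d=imaging.snapshot(n); R=cv2.Rodrigues(np.array(d['rvec'],float))[0]; d['R']=R; d['t']=np.array(d['tvec'],float); d['C']=-R.T@d['t']; return d
def ray(d,uv,z):
    uv=np.atleast_2d(uv).astype(float)
    r=np.c_[(uv[:,0]-d['cx'])/d['fx'],(uv[:,1]-d['cy'])/d['fy'],np.ones(len(uv))]@d['R']
    return d['C'][:2]+r[:,:2]*((z-d['C'][2])/r[:,2])[:,None]
def cloud(d):
    h,w=d['z_map'].shape; u,v=np.meshgrid(np.arange(w),np.arange(h)); Z=d['z_map']
    P=np.stack([(u-d['cx'])/d['fx']*Z,(v-d['cy'])/d['fy']*Z,Z],-1)
    return (P-d['t'])@d['R']
H={'red':[(0,8),(172,180)],'yellow':[(22,34)],'green':[(50,85)],'blue':[(95,118)],'orange':[(9,16)]}
def cmask(d,c,s=120,v=60):
    hsv=cv2.cvtColor(d['frame'],cv2.COLOR_RGB2HSV); m=0
    for a,b in H[c]: m=m|cv2.inRange(hsv,(a,s,v),(b,255,255))
    return m
def circ(d,m,z):
    """largest contour of m, cast on plane z: centre via fitEllipse, radius"""
    cs,_=cv2.findContours(m.astype(np.uint8),cv2.RETR_EXTERNAL,cv2.CHAIN_APPROX_NONE)
    c=max(cs,key=cv2.contourArea)[:,0]; p=ray(d,c,z)
    e=cv2.fitEllipse((p*1000).astype(np.float32)); return np.array(e[0])/1000,np.array(e[1])
E
python3 - <<'E'
from h import *
d=snap('top'); P=cloud(d); z=P[...,2]
print('C',d['C'])
for c,zt in(('red',.096),('yellow',.096),('green',.096),('blue',.048)):
    m=(cmask(d,c)>0); m[:, :320]=0; m[:,430:]=0; m[:150]=0
    zz=z[m]; mm=m&(abs(z-zt)<.012)
    q=circ(d,mm,zt); print(c,m.sum(),np.percentile(zz,[5,50,95]).round(3),mm.sum(),q[0].round(4),q[1].round(1), P[mm].mean(0).round(4))
g=cv2.cvtColor(d['frame'],cv2.COLOR_RGB2HSV)
for n,(u,v),r,zt in(('p1',(243,292),35,.02),('p2',(246,229),30,.02),('p3',(239,174),24,.02)):
    m=np.zeros(z.shape,np.uint8);cv2.circle(m,(u,v),r,255,-1)
    m&=cv2.inRange(g,(0,60,0),(20,255,130)); m=m&np.uint8((z>.012)*255)
    print(n,circ(d,m,zt),np.median(z[m>0]))
m=np.zeros(z.shape,np.uint8);cv2.circle(m,(374,236),55,255,-1)
m&=cv2.inRange(g,(0,0,0),(180,255,45)); print('slate',circ(d,m,.008))
m=np.zeros(z.shape,np.uint8);m[165:315,105:195]=255
m&=cv2.inRange(g,(0,0,0),(180,255,125)); cs,_=cv2.findContours(m,0,1);c=max(cs,key=cv2.contourArea)[:,0]
r=cv2.minAreaRect((ray(d,c,.003)*1000).astype(np.float32));print('mat',r,cv2.boxPoints(r).round())
m=np.zeros(z.shape,bool);m[115:165,255:320]=1;m&=(z>.02);print('cart',P[m].min(0),P[m].max(0),P[m].mean(0))
m=np.zeros(z.shape,bool);m[:280]=1;m&=z>.06;print()
E
```

```text
C [ 0.43934175 -0.01699213  1.04784737]
red 875 [0.007 0.093 0.098] 478 [ 0.5429 -0.2377] [48.3 50.5] [ 0.5429 -0.2379  0.0956]
yellow 916 [0.007 0.092 0.098] 487 [ 0.45   -0.2051] [47.6 50.1] [ 0.4499 -0.2051  0.0957]
green 656 [0.009 0.095 0.099] 451 [ 0.4647 -0.3007] [48.  48.5] [ 0.4647 -0.3012  0.0957]
blue 452 [0.011 0.02  0.049] 171 [ 0.4865 -0.2492] [45.2 48.8] [ 0.4865 -0.2495  0.046 ]
p1 (array([0.35580292, 0.03594239]), array([112.54788971, 113.46095276])) 0.025593015764205716
p2 (array([0.49379834, 0.03437167]), array([84.02148438, 85.58164978])) 0.01936575168881767
p3 (array([0.6173017, 0.0530565]), array([53.21585464, 55.90924454])) 0.013742035508773216
slate (array([ 0.47361765, -0.23307414]), array([143.45303345, 184.84811401]))
mat ((469.66644287109375, 249.60040283203125), (279.2863464355469, 140.8833770751953), 4.284776210784912) [[325. 309.]
 [336. 169.]
 [614. 190.]
 [604. 330.]]
cart [ 0.43934175 -0.10232875  0.02016186] [ 0.73427514 -0.00730127  1.04784737] [ 0.69017065 -0.05439384  0.05381619]
```

Call:
{"method": "servo_tool", "body": {"motion": [[[0, 0, 0, -0.187, 0.085], [0, 0, 0, -0.187, 0.085], [0, 0, 0, -0.187, 0.085], [0, 0, 0, -0.187, 0.085], [0, 0, 0, 0, 0.085]]], "squeeze": 40}}

```text
time_s: 0.78
tool_pos: [0.223, -0.4752, 0.2501]
eef_rot: [[0.376, 0.927, -0.0], [0.927, -0.376, 0.0], [0.0, -0.0, -1.0]]
wrist_force: [-0.3, -0.1, -0.2]
opening: 0.0852
```

```bash
cat > go.py <<'E'
import sys; from h import *
s=status.get_state(); p=s['tool_pos']; R=s['eef_rot']
print('t',round(s['time_s'],2),'p',p.round(4),'yaw',round(float(np.arctan2(R[1,0],R[0,0])),3),'open',round(s['opening'],4),'F',s['wrist_force'].round(1),'q',np.round(s['joint_positions'],2),'zax',R[:,2].round(4))
if len(sys.argv)>3:
    t=np.array([float(a) for a in sys.argv[1:4]]); 
    if len(sys.argv)>4:
        y=float(sys.argv[4]); y0=np.arctan2(R[1,0],R[0,0]); print('spin',((y0-y)+np.pi)%(2*np.pi)-np.pi)
        print('at new yaw:',(np.array([[np.cos(y),np.sin(y),0],[np.sin(y),-np.cos(y),0],[0,0,-1]]).T@(t-p)).round(4))
    print('shift now:',(R.T@(t-p)).round(4))
E
python3 go.py .4647 -.3007 .18
```

```text
t 0.78 p [ 0.223  -0.4752  0.2501] yaw 1.186 open 0.0852 F [-0.3 -0.1 -0.2] q [-1.29  0.26 -0.05  1.26  0.    0.67] zax [-1.e-04  4.e-04 -1.e+00]
shift now: [0.2525 0.1584 0.0702]
```

Call:
{"method": "servo_tool", "body": {"motion": [[[0.03, 0.02, 0, 0, 0.085], [0.04, 0.025, 0.01, 0, 0.085], [0.04, 0.025, 0.01, 0, 0.085], [0.04, 0.025, 0.01, 0, 0.085], [0.04, 0.025, 0.01, 0, 0.085], [0.03, 0.02, 0.01, 0, 0.085], [0.02, 0.0125, 0.01, 0, 0.085], [0.0125, 0.006, 0.01, 0, 0.085], [0, 0, 0, 0, 0.085]]]}}

```text
time_s: 1.9
tool_pos: [0.4645, -0.3, 0.1796]
eef_rot: [[0.376, 0.927, -0.001], [0.927, -0.376, 0.001], [0.0, -0.001, -1.0]]
wrist_force: [-0.8, 0.3, 0.1]
opening: 0.085
```

```bash
python3 go.py .4647 -.3007 .062; python3 - <<'E'
from h import *
d=snap('wrist');cv2.imwrite('pics/w1.png',d['frame'][:,:,::-1])
E
```

```text
t 1.9 p [ 0.4645 -0.3     0.1796] yaw 1.186 open 0.085 F [-0.8  0.3  0.1] q [-0.72  0.34 -0.13  1.1  -0.    1.24] zax [-1.1e-03  9.0e-04 -1.0e+00]
shift now: [-0.0006  0.0007  0.1176]
```

View pics/w1.png

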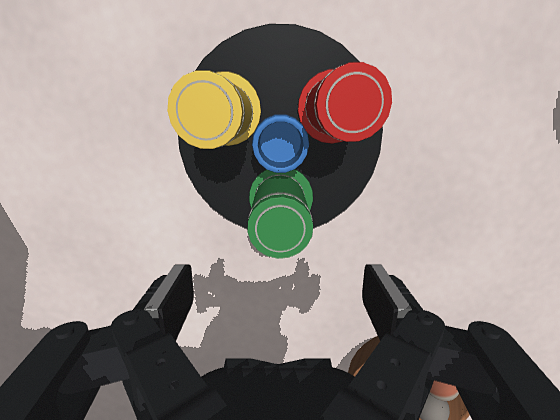

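The wrist view shows the green tin at (280,229), centred between the pads at (175,290) and (385,290). Next I descend and grip.

Call:
{"method": "servo_tool", "body": {"motion": [[[0, 0, 0.02, 0, 0.085], [0, 0, 0.03, 0, 0.085], [0, 0, 0.03, 0, 0.085], [0, 0, 0.02, 0, 0.085], [0, 0, 0.0175, 0, 0.085], [0, 0, 0, 0, 0.048], [0, 0, 0, 0, 0.045], [0, 0, 0, 0, 0.045], [0, 0, 0, 0, 0.045], [0, 0, 0, 0, 0.045]]], "squeeze": 40}}

```text
time_s: 3.2
tool_pos: [0.4648, -0.3012, 0.0639]
eef_rot: [[0.375, 0.927, 0.001], [0.927, -0.375, -0.002], [-0.001, 0.001, -1.0]]
wrist_force: [-2.9, -1.0, 8.5]
opening: 0.0495
```

```bash
python3 go.py .3778 .2728 .18 
```

```text
t 3.2 p [ 0.4648 -0.3012  0.0639] yaw 1.186 open 0.0495 F [-2.9 -1.   8.5] q [-0.72  0.43 -0.33  0.81 -0.    1.23] zax [ 8.0e-04 -1.8e-03 -1.0e+00]
shift now: [ 0.4994 -0.2957 -0.1172]
```

Call:
{"method": "servo_tool", "body": {"motion": [[[0, 0, -0.01, 0, 0.045], [0, 0, -0.02, 0, 0.045], [0, 0, -0.03, 0, 0.045], [0, 0, -0.03, 0, 0.045], [0, 0, -0.02, 0, 0.045], [0, 0, -0.01, 0, 0.045], [0, 0, 0, 0, 0.045]]]}}

```text
time_s: 4.08
tool_pos: [0.4647, -0.3006, 0.1832]
eef_rot: [[0.375, 0.927, 0.001], [0.927, -0.375, -0.001], [-0.0, 0.001, -1.0]]
wrist_force: [-0.7, 0.8, -2.3]
opening: 0.049
```

```bash
python3 go.py .3778 .2728 .18; python3 - <<'E'
from h import *
d=snap('scene');cv2.imwrite('pics/s2.png',d['frame'][:,:,::-1])
E
```

```text
t 4.08 p [ 0.4647 -0.3006  0.1832] yaw 1.187 open 0.049 F [-0.7  0.8 -2.3] q [-0.72  0.34 -0.12  1.11  0.    1.23] zax [ 7.e-04 -5.e-04 -1.e+00]
shift now: [ 0.4991 -0.2954  0.0029]
```

View pics/s2.png

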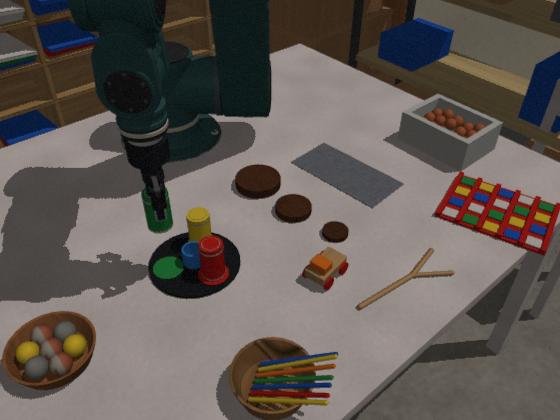

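The green tin is held at (158,210) and its coaster is now bare at (168,266). I carry it to the mat.

Call:
{"method": "servo_tool", "body": {"motion": [[[0.02, -0.012, 0, 0, 0.045], [0.035, -0.021, 0, 0, 0.045], [0.045, -0.026, 0, 0, 0.045], [0.045, -0.026, 0, 0, 0.045], [0.045, -0.026, 0, 0, 0.045], [0.045, -0.026, 0, 0, 0.045], [0.045, -0.026, 0, 0, 0.045], [0.045, -0.026, 0, 0, 0.045], [0.045, -0.026, 0, 0, 0.045], [0.04, -0.024, 0, 0, 0.045]]]}}

```text
time_s: 5.38
tool_pos: [0.3957, 0.1708, 0.1821]
eef_rot: [[0.374, 0.927, -0.001], [0.927, -0.374, -0.0], [-0.001, -0.001, -1.0]]
wrist_force: [0.7, -0.7, -1.5]
opening: 0.0494
```

Call:
{"method": "servo_tool", "body": {"motion": [[[0.04, -0.024, 0, 0, 0.045], [0.03, -0.018, 0, 0, 0.045], [0.018, -0.01, 0, 0, 0.045], [0, 0, 0, 0, 0.045], [0, 0, 0, 0, 0.045]]]}}

```text
time_s: 6.0
tool_pos: [0.3812, 0.2696, 0.1823]
eef_rot: [[0.375, 0.927, -0.001], [0.927, -0.375, -0.001], [-0.001, -0.001, -1.0]]
wrist_force: [-1.2, -0.8, -1.1]
opening: 0.0493
```

```bash
python3 go.py .3778 .2728 .0575; python3 - <<'E'
from h import *
d=snap('wrist');cv2.imwrite('pics/w3.png',d['frame'][:,:,::-1])
d=snap('scene');cv2.imwrite('pics/s3.png',d['frame'][:,:,::-1])
P=cloud(d);m=(cmask(d,'green')>0)&(P[...,2]>.06);m[:,430:]=0
print(P[m].min(0),P[m].max(0),m.sum(),np.percentile(P[m][:,2],[1,50,99]))
E
```

```text
t 6.0 p [0.3812 0.2696 0.1823] yaw 1.187 open 0.0493 F [-1.2 -0.8 -1.1] q [ 0.44  0.2  -0.33  1.05 -0.    2.4 ] zax [-9.e-04 -6.e-04 -1.e+00]
shift now: [ 0.0018 -0.0042  0.1248]
[ 0.39306814 -0.65014937  0.06027278] [1.21788816 0.27780565 0.84194833] 83 [0.06032911 0.07010037 0.84194833]
```

View pics/s3.png

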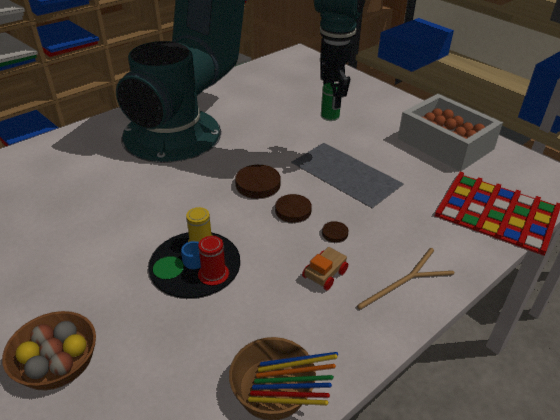

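The tin is held at (331,100), above the near end of the mat. I lower it in steps.

Call:
{"method": "servo_tool", "body": {"motion": [[[0.002, -0.004, 0.02, 0, 0.045], [0, 0, 0.03, 0, 0.045], [0, 0, 0.03, 0, 0.045], [0, 0, 0.02, 0, 0.045], [0, 0, 0.01, 0, 0.045], [0, 0, 0.005, 0, 0.045], [0, 0, 0.005, 0, 0.045], [0, 0, 0, 0, 0.045], [0, 0, 0, 0, 0.045]]]}}

```text
time_s: 7.22
tool_pos: [0.3786, 0.2736, 0.0631]
eef_rot: [[0.375, 0.927, 0.0], [0.927, -0.375, 0.0], [0.0, 0.0, -1.0]]
wrist_force: [-0.3, -1.4, -1.6]
opening: 0.0489
```

```bash
python3 go.py .3778 .2728 .0575; python3 - <<'E'
from h import *
d=snap('scene');cv2.imwrite('pics/s4.png',cv2.resize(d['frame'][80:230,230:450,::-1],None,fx=3.5,fy=3.5))
P=cloud(d);m=(cmask(d,'green')>0);m[:,430:]=0;m[200:]=0
print(m.sum(),np.percentile(P[m][:,2],[1,5,50,95,99]))
E
```

```text
t 7.22 p [0.3786 0.2736 0.0631] yaw 1.187 open 0.0489 F [-0.3 -1.4 -1.6] q [ 0.45  0.31 -0.54  0.72  0.    2.41] zax [ 5.e-04  2.e-04 -1.e+00]
shift now: [-0.0011 -0.0004  0.0056]
6 [0.01603398 0.01655851 0.03561522 0.09685144 0.09697751]
```

View pics/s4.png

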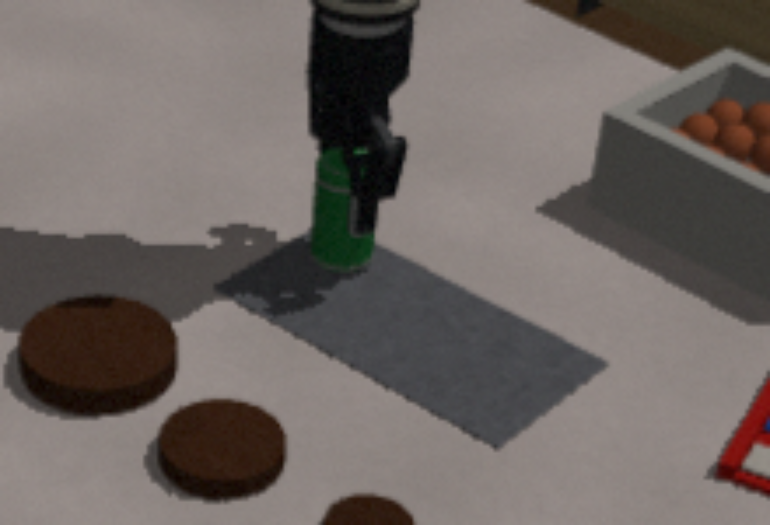

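Call:
{"method": "servo_tool", "body": {"motion": [[[0, 0, 0.003, 0, 0.045], [0, 0, 0.002, 0, 0.045], [0, 0, 0.001, 0, 0.045], [0, 0, 0.001, 0, 0.045], [0, 0, 0, 0, 0.045]]]}}

```text
time_s: 7.9
tool_pos: [0.3784, 0.2736, 0.0559]
eef_rot: [[0.375, 0.927, 0.0], [0.927, -0.375, 0.0], [0.0, 0.0, -1.0]]
wrist_force: [-1.2, -0.6, 2.9]
opening: 0.049
```

Contact shows in the force (-1.6 to +2.9 N), so I release and rise.

Call:
{"method": "servo_tool", "body": {"motion": [[[0, 0, 0, 0, 0.055], [0, 0, 0, 0, 0.065], [0, 0, 0, 0, 0.08], [0, 0, 0, 0, 0.085], [0, 0, -0.01, 0, 0.085], [0, 0, -0.03, 0, 0.085], [0, 0, -0.04, 0, 0.085], [0, 0, -0.04, 0, 0.085], [0, 0, -0.01, 0, 0.085]]]}}

```text
time_s: 9.02
tool_pos: [0.3792, 0.274, 0.1885]
eef_rot: [[0.375, 0.927, 0.004], [0.927, -0.375, 0.002], [0.003, 0.003, -1.0]]
wrist_force: [0.2, 0.9, -0.8]
opening: 0.0846
```

```bash
python3 go.py .45 -.2051 .185 2.27; python3 - <<'E'
from h import *
d=snap('top');cv2.imwrite('pics/t5.png',d['frame'][:,:,::-1])
E
```

```text
t 9.03 p [0.3792 0.274  0.1885] yaw 1.187 open 0.0846 F [ 0.2  0.9 -0.8] q [ 0.45  0.19 -0.32  1.06 -0.    2.41] zax [ 0.0035  0.0017 -1.    ]
spin -1.0831206951245083
at new yaw: [-0.4122 -0.2542  0.0035]
shift now: [-0.4177  0.2451  0.0029]
```

View pics/t5.png

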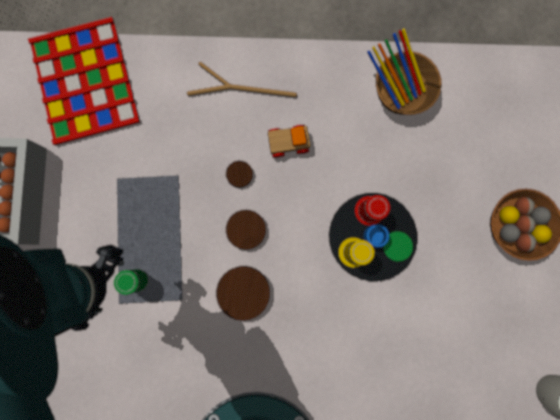

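The green tin stands at (128,280) on the mat's near end and its coaster is clear at (398,246). Next comes yellow.

Call:
{"method": "servo_tool", "body": {"motion": [[[0, 0, 0, -0.18, 0.085], [0, 0, 0, -0.18, 0.085], [0, 0, 0, -0.18, 0.085], [0, 0, 0, -0.18, 0.085], [0, 0, 0, -0.18, 0.085], [0, 0, 0, -0.183, 0.085], [-0.02, -0.013, 0, 0, 0.085], [-0.035, -0.022, 0, 0, 0.085], [-0.045, -0.028, 0, 0, 0.085], [-0.045, -0.028, 0, 0, 0.085]]]}}

```text
time_s: 10.32
tool_pos: [0.4015, 0.1026, 0.185]
eef_rot: [[-0.644, 0.765, -0.001], [0.765, 0.644, -0.0], [0.001, -0.001, -1.0]]
wrist_force: [1.1, -0.1, 0.1]
opening: 0.0852
```

Call:
{"method": "servo_tool", "body": {"motion": [[[-0.045, -0.028, 0, 0, 0.085], [-0.045, -0.028, 0, 0, 0.085], [-0.045, -0.028, 0, 0, 0.085], [-0.045, -0.028, 0, 0, 0.085], [-0.04, -0.024, 0, 0, 0.085], [-0.03, -0.018, 0, 0, 0.085], [-0.017, -0.01, 0, 0, 0.085], [0, 0, 0, 0, 0.085], [0, 0, 0, 0, 0.085]]]}}

```text
time_s: 11.45
tool_pos: [0.448, -0.2048, 0.1855]
eef_rot: [[-0.644, 0.765, -0.001], [0.765, 0.644, 0.001], [0.001, -0.0, -1.0]]
wrist_force: [-0.9, 0.6, -0.1]
opening: 0.0852
```

```bash
python3 go.py .45 -.2051 .062 ; python3 - <<'E'
from h import *
d=snap('top')
P=cloud(d);z=P[...,2];m=(cmask(d,'green')>0);m[:,170:]=0;m[:200]=0;m&=abs(z-.088)<.012
print(circ(d,m,.088),np.median(z[m]))
E
```

```text
t 11.45 p [ 0.448  -0.2048  0.1855] yaw 2.27 open 0.0852 F [-0.9  0.6 -0.1] q [-0.59  0.24 -0.26  1.07  0.    0.28] zax [-6.e-04  6.e-04 -1.e+00]
shift now: [-0.0016  0.0014  0.1235]
(array([0.37788049, 0.26879782]), array([46.18523407, 47.47517395])) 0.08777611758814755
```

Call:
{"method": "servo_tool", "body": {"motion": [[[-0.0015, 0.0015, 0.02, 0, 0.085], [0, 0, 0.03, 0, 0.085], [0, 0, 0.03, 0, 0.085], [0, 0, 0.025, 0, 0.085], [0, 0, 0.0185, 0, 0.085], [0, 0, 0, 0, 0.048], [0, 0, 0, 0, 0.045], [0, 0, 0, 0, 0.045], [0, 0, 0, 0, 0.045], [0, 0, 0, 0, 0.045]]]}}

```text
time_s: 12.75
tool_pos: [0.4508, -0.206, 0.0633]
eef_rot: [[-0.644, 0.765, 0.001], [0.765, 0.644, -0.0], [-0.001, 0.001, -1.0]]
wrist_force: [-1.7, 2.5, 7.2]
opening: 0.0493
```

```bash
python3 go.py .4719 .2197 .18 
```

```text
t 12.75 p [ 0.4508 -0.206   0.0633] yaw 2.27 open 0.0493 F [-1.7  2.5  7.2] q [-0.59  0.35 -0.47  0.75  0.    0.28] zax [ 1.3e-03 -4.0e-04 -1.0e+00]
shift now: [ 0.3121  0.2903 -0.1169]
```

Call:
{"method": "servo_tool", "body": {"motion": [[[0, 0, -0.01, 0, 0.045], [0, 0, -0.02, 0, 0.045], [0, 0, -0.03, 0, 0.045], [0, 0, -0.03, 0, 0.045], [0, 0, -0.02, 0, 0.045], [0, 0, -0.01, 0, 0.045], [0.015, 0.014, 0, 0, 0.045], [0.028, 0.026, 0, 0, 0.045], [0.035, 0.0325, 0, 0, 0.045], [0.035, 0.0325, 0, 0, 0.045]]]}}

```text
time_s: 14.0
tool_pos: [0.4572, -0.0497, 0.1816]
eef_rot: [[-0.643, 0.766, -0.001], [0.766, 0.643, 0.001], [0.001, -0.001, -1.0]]
wrist_force: [0.4, -0.3, -3.2]
opening: 0.0493
```

Call:
{"method": "servo_tool", "body": {"motion": [[[0.035, 0.0325, 0, 0, 0.045], [0.035, 0.0325, 0, 0, 0.045], [0.035, 0.0325, 0, 0, 0.045], [0.035, 0.0325, 0, 0, 0.045], [0.029, 0.027, 0, 0, 0.045], [0.02, 0.019, 0, 0, 0.045], [0.01, 0.009, 0, 0, 0.045], [0, 0, 0, 0, 0.045], [0, 0, 0, 0, 0.045]]]}}

```text
time_s: 15.12
tool_pos: [0.4714, 0.2187, 0.1821]
eef_rot: [[-0.643, 0.766, -0.0], [0.766, 0.643, -0.0], [0.0, -0.001, -1.0]]
wrist_force: [0.4, -0.5, -2.4]
opening: 0.0492
```

```bash
python3 go.py .4719 .2197 .0555 
```

```text
t 15.12 p [0.4714 0.2187 0.1821] yaw 2.269 open 0.0492 F [ 0.4 -0.5 -2.4] q [ 0.28  0.29 -0.21  1.08 -0.    1.15] zax [-5.e-04 -3.e-04 -1.e+00]
shift now: [0.0005 0.0011 0.1266]
```

Call:
{"method": "servo_tool", "body": {"motion": [[[0, 0.001, 0.02, 0, 0.045], [0, 0, 0.03, 0, 0.045], [0, 0, 0.03, 0, 0.045], [0, 0, 0.02, 0, 0.045], [0, 0, 0.01, 0, 0.045], [0, 0, 0.007, 0, 0.045], [0, 0, 0.004, 0, 0.045], [0, 0, 0.003, 0, 0.045], [0, 0, 0.001, 0, 0.045], [0, 0, 0, 0, 0.045]]]}}

```text
time_s: 16.38
tool_pos: [0.4725, 0.22, 0.0574]
eef_rot: [[-0.643, 0.765, 0.0], [0.765, 0.643, 0.0], [-0.0, 0.0, -1.0]]
wrist_force: [0.7, 1.4, -1.6]
opening: 0.049
```

Call:
{"method": "servo_tool", "body": {"motion": [[[0, 0, 0.001, 0, 0.045], [0, 0, 0.001, 0, 0.045], [0, 0, 0.0005, 0, 0.045], [0, 0, 0, 0, 0.045]]]}}

```text
time_s: 16.88
tool_pos: [0.4725, 0.2201, 0.0553]
eef_rot: [[-0.644, 0.765, 0.001], [0.765, 0.644, 0.0], [-0.0, 0.0, -1.0]]
wrist_force: [-3.6, -0.8, 8.6]
opening: 0.0495
```

Call:
{"method": "servo_tool", "body": {"motion": [[[0, 0, 0, 0, 0.055], [0, 0, 0, 0, 0.065], [0, 0, 0, 0, 0.08], [0, 0, 0, 0, 0.085], [0, 0, -0.01, 0, 0.085], [0, 0, -0.03, 0, 0.085], [0, 0, -0.04, 0, 0.085], [0, 0, -0.04, 0, 0.085], [0, 0, -0.01, -0.15, 0.085], [0, 0, 0, -0.18, 0.085]]]}}

```text
time_s: 18.12
tool_pos: [0.4729, 0.2201, 0.1866]
eef_rot: [[-0.86, 0.511, 0.002], [0.511, 0.86, 0.001], [-0.002, 0.002, -1.0]]
wrist_force: [-0.1, 0.1, -0.9]
opening: 0.0849
```

Call:
{"method": "servo_tool", "body": {"motion": [[[0, 0, 0, -0.18, 0.085], [0, 0, 0, -0.18, 0.085], [0, 0, 0, -0.18, 0.085], [0, 0, 0, -0.17, 0.085], [0, 0, 0, 0, 0.085]]]}}

```text
time_s: 18.75
tool_pos: [0.4724, 0.22, 0.1854]
eef_rot: [[-0.986, -0.166, 0.0], [-0.166, 0.986, 0.0], [-0.0, 0.0, -1.0]]
wrist_force: [0.6, -0.2, -0.4]
opening: 0.0849
```

```bash
python3 go.py .5429 -.2377 .185 ; python3 - <<'E'
from h import *
d=snap('top');cv2.imwrite('pics/t6.png',d['frame'][:,:,::-1])
P=cloud(d);z=P[...,2];m=(cmask(d,'red')>0);m[:,:330]=0;m[:,430:]=0;m[:150]=0;m[280:]=0;m&=abs(z-.096)<.012
print(circ(d,m,.096),np.median(z[m]))
E
```

```text
t 18.75 p [0.4724 0.22   0.1854] yaw -2.974 open 0.0849 F [ 0.6 -0.2 -0.4] q [ 0.28  0.29 -0.2   1.09  0.    0.11] zax [ 5.e-04  1.e-04 -1.e+00]
shift now: [ 6.700e-03 -4.631e-01  3.000e-04]
(array([ 0.54307062, -0.23759071]), array([48.25583267, 50.64218903])) 0.09572763655110977
```

View pics/t6.png

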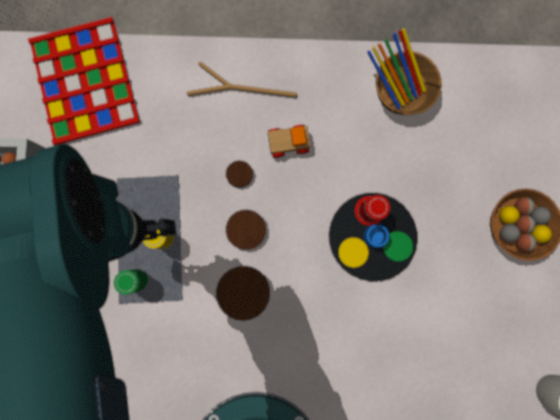

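Green at (128,281) and yellow at (157,239) both stand on the mat. Red is still at (373,209), so it goes next.

Call:
{"method": "servo_tool", "body": {"motion": [[[0, -0.02, 0, 0, 0.085], [0, -0.04, 0, 0, 0.085], [0, -0.05, 0, 0, 0.085], [0, -0.055, 0, 0, 0.085], [0.002, -0.055, 0, 0, 0.085], [0.002, -0.055, 0, 0, 0.085], [0.002, -0.055, 0, 0, 0.085], [0.001, -0.05, 0, 0, 0.085], [0, -0.04, 0, 0, 0.085], [0, -0.025, 0, 0, 0.085]]]}}

```text
time_s: 20.05
tool_pos: [0.5401, -0.2216, 0.1849]
eef_rot: [[-0.987, -0.163, 0.0], [-0.163, 0.987, -0.0], [-0.0, -0.0, -1.0]]
wrist_force: [0.5, -0.1, 0.8]
opening: 0.0852
```

Call:
{"method": "servo_tool", "body": {"motion": [[[0, -0.018, 0, 0, 0.085], [0, 0, 0, 0, 0.085], [0, 0, 0, 0, 0.085]]]}}

```text
time_s: 20.42
tool_pos: [0.543, -0.2366, 0.1849]
eef_rot: [[-0.986, -0.168, -0.0], [-0.168, 0.986, 0.0], [0.0, 0.0, -1.0]]
wrist_force: [-0.7, -0.2, 0.6]
opening: 0.0846
```

```bash
python3 go.py .5429 -.2377 .062 
```

```text
t 20.43 p [ 0.543  -0.2366  0.1849] yaw -2.973 open 0.0846 F [-0.7 -0.2  0.6] q [-0.55  0.4  -0.01  1.15  0.   -0.72] zax [-1.e-04  3.e-04 -1.e+00]
shift now: [ 0.0002 -0.0011  0.1229]
```

Call:
{"method": "servo_tool", "body": {"motion": [[[0, -0.001, 0.02, 0, 0.085], [0, 0, 0.03, 0, 0.085], [0, 0, 0.03, 0, 0.085], [0, 0, 0.025, 0, 0.085], [0, 0, 0.018, 0, 0.085], [0, 0, 0, 0, 0.048], [0, 0, 0, 0, 0.045], [0, 0, 0, 0, 0.045], [0, 0, 0, 0, 0.045], [0, 0, 0, 0, 0.045]]]}}

```text
time_s: 21.68
tool_pos: [0.5437, -0.2386, 0.0629]
eef_rot: [[-0.986, -0.168, 0.002], [-0.168, 0.986, -0.0], [-0.002, -0.001, -1.0]]
wrist_force: [-0.2, 2.5, 6.7]
opening: 0.0495
```

Call:
{"method": "servo_tool", "body": {"motion": [[[0, 0, -0.01, 0, 0.045], [0, 0, -0.02, 0, 0.045], [0, 0, -0.03, 0, 0.045], [0, 0, -0.03, 0, 0.045], [0, 0, -0.02, 0, 0.045], [0, 0, -0.01, 0, 0.045], [0, 0, 0, 0, 0.045]]]}}

```text
time_s: 22.55
tool_pos: [0.5433, -0.2387, 0.1822]
eef_rot: [[-0.986, -0.167, 0.001], [-0.167, 0.986, -0.0], [-0.001, -0.001, -1.0]]
wrist_force: [-0.0, -0.0, -2.5]
opening: 0.0494
```

```bash
python3 go.py .5572 .2862 .18 
```

```text
t 22.55 p [ 0.5433 -0.2387  0.1822] yaw -2.973 open 0.0494 F [-0.  -0.  -2.5] q [-0.55  0.41 -0.02  1.15 -0.   -0.72] zax [ 7.e-04 -5.e-04 -1.e+00]
shift now: [-0.1015  0.5152  0.002 ]
```

Call:
{"method": "servo_tool", "body": {"motion": [[[-0.004, 0.02, 0, 0, 0.045], [-0.007, 0.035, 0, 0, 0.045], [-0.009, 0.045, 0, 0, 0.045], [-0.01, 0.05, 0, 0, 0.045], [-0.01, 0.05, 0, 0, 0.045], [-0.01, 0.05, 0, 0, 0.045], [-0.01, 0.05, 0, 0, 0.045], [-0.01, 0.05, 0, 0, 0.045], [-0.01, 0.05, 0, 0, 0.045], [-0.009, 0.045, 0, 0, 0.045]]]}}

```text
time_s: 23.8
tool_pos: [0.5551, 0.2176, 0.181]
eef_rot: [[-0.986, -0.168, -0.001], [-0.168, 0.986, -0.0], [0.001, 0.0, -1.0]]
wrist_force: [0.2, 0.1, -1.9]
opening: 0.0491
```

Call:
{"method": "servo_tool", "body": {"motion": [[[-0.007, 0.035, 0, 0, 0.045], [-0.004, 0.025, 0, 0, 0.045], [-0.0015, 0.01, 0, 0, 0.045], [0, 0, 0, 0, 0.045], [0, 0, 0, 0, 0.045]]]}}

```text
time_s: 24.42
tool_pos: [0.5569, 0.2854, 0.1817]
eef_rot: [[-0.986, -0.167, -0.0], [-0.167, 0.986, -0.0], [0.0, -0.0, -1.0]]
wrist_force: [1.1, -0.7, -2.0]
opening: 0.0493
```

```bash
python3 go.py .5572 .2862 .0550 
```

```text
t 24.43 p [0.5569 0.2854 0.1817] yaw -2.974 open 0.0493 F [ 1.1 -0.7 -2. ] q [ 0.34  0.46  0.07  1.18 -0.    0.18] zax [-3.e-04 -3.e-04 -1.e+00]
shift now: [-0.0005  0.0008  0.1267]
```

Call:
{"method": "servo_tool", "body": {"motion": [[[0, 0.001, 0.02, 0, 0.045], [0, 0, 0.03, 0, 0.045], [0, 0, 0.03, 0, 0.045], [0, 0, 0.02, 0, 0.045], [0, 0, 0.01, 0, 0.045], [0, 0, 0.007, 0, 0.045], [0, 0, 0.004, 0, 0.045], [0, 0, 0.003, 0, 0.045], [0, 0, 0.001, 0, 0.045], [0, 0, 0.001, 0, 0.045]]]}}

```text
time_s: 25.68
tool_pos: [0.557, 0.2872, 0.056]
eef_rot: [[-0.986, -0.167, 0.0], [-0.167, 0.986, 0.0], [-0.0, 0.0, -1.0]]
wrist_force: [0.1, -0.2, -2.2]
opening: 0.0492
```

Call:
{"method": "servo_tool", "body": {"motion": [[[0, 0, 0.001, 0, 0.045], [0, 0, 0, 0, 0.045], [0, 0, 0, 0, 0.045]]]}}

```text
time_s: 26.05
tool_pos: [0.5569, 0.2871, 0.0549]
eef_rot: [[-0.986, -0.167, 0.0], [-0.167, 0.986, 0.0], [-0.0, 0.0, -1.0]]
wrist_force: [-0.4, -0.3, 1.9]
opening: 0.0494
```

Contact again, so I release, rise, and check the scene.

Call:
{"method": "servo_tool", "body": {"motion": [[[0, 0, 0, 0, 0.055], [0, 0, 0, 0, 0.065], [0, 0, 0, 0, 0.08], [0, 0, 0, 0, 0.085], [0, 0, -0.01, 0, 0.085], [0, 0, -0.03, 0, 0.085], [0, 0, -0.04, 0, 0.085], [0, 0, -0.04, 0, 0.085], [0, 0, -0.01, 0, 0.085], [0, 0, 0, 0, 0.085]]]}}

```text
time_s: 27.3
tool_pos: [0.557, 0.2871, 0.1853]
eef_rot: [[-0.986, -0.167, 0.001], [-0.167, 0.986, 0.0], [-0.001, 0.0, -1.0]]
wrist_force: [0.6, -0.2, -0.8]
opening: 0.0849
```

Call:
{"method": "servo_tool", "body": {"motion": [[[0, -0.03, 0, 0, 0.085], [0, -0.05, 0, 0, 0.085], [0, -0.055, 0, 0, 0.085], [0, -0.055, 0, 0, 0.085], [0, -0.05, 0, 0, 0.085], [0, -0.03, 0, 0, 0.085], [0, 0, 0, 0, 0.085]]]}}

```text
time_s: 28.18
tool_pos: [0.6018, 0.019, 0.1833]
eef_rot: [[-0.986, -0.165, -0.002], [-0.165, 0.986, 0.0], [0.002, 0.0, -1.0]]
wrist_force: [-0.5, 0.3, 0.7]
opening: 0.0848
```

```bash
cat > meas.py <<'E'
from h import *
d=snap('top');P=cloud(d);z=P[...,2]
M=np.array([.4697,.2496]);a=np.deg2rad(4.28);E=np.array([[np.cos(a),np.sin(a)],[-np.sin(a),np.cos(a)]])
for c in('red','yellow','green'):
    m=(cmask(d,c)>0);m[:,210:]=0;m[:165]=0;m[:,:110]=0;m&=abs(z-.088)<.012
    if m.sum()<150: print(c,'few',m.sum());continue
    q=circ(d,m,.088);print('mat',c,q[0].round(4),q[1].round(1),'matframe',(E@(q[0]-M)).round(4),np.median(z[m]).round(4))
for c in('red','yellow','green'):
    m=(cmask(d,c)>0);m[:,:330]=0;m[:,425:]=0;m[:150]=0;m[290:]=0;m&=abs(z-.011)<.012
    if m.sum()>150: q=circ(d,m,.011);print('coaster',c,q[0].round(4),q[1].round(1),np.median(z[m]).round(4))
m=(cmask(d,'blue')>0);m[:,200:]*=1;m[:,:220]=0;m[:,430:]=0;m[:150]=0;m[290:]=0
for zt in(.048,.060):
    mm=m&(abs(z-zt)<.008)
    if mm.sum()>80: q=circ(d,mm,zt);print('pot',zt,q[0].round(4),q[1].round(1),mm.sum())
E
python3 meas.py; python3 go.py .4865 -.2492 .185; python3 - <<'E'
from h import *
d=snap('top');cv2.imwrite('pics/t7.png',d['frame'][:,:,::-1])
E
```

```text
mat red [0.5554 0.2844] [47.5 49.9] matframe [0.0881 0.0283] 0.0876
yellow few 0
green few 0
coaster red [ 0.544  -0.2401] [67.1 69.5] 0.0101
coaster yellow [ 0.4494 -0.2046] [67.3 67.8] 0.0102
coaster green [ 0.4651 -0.306 ] [62.8 67.9] 0.0102
t 28.23 p [0.6016 0.0203 0.1836] yaw -2.975 open 0.085 F [-0.8  0.6  0.3] q [-0.1   0.42  0.01  1.16  0.   -0.27] zax [-2.e-03  3.e-04 -1.e+00]
shift now: [ 0.1582 -0.2467 -0.0013]Traceback (most recent call last):
  File "meas.py", line 11, in <module>
    m=(cmask(d,'blue')>0);m[:,200:]*=1;m[:,:220]=0;m[:,430:]=0;m[:150]=0;m[290:]=0
                          ^^^^^^^^^^^^
numpy._core._exceptions._UFuncOutputCastingError: Cannot cast ufunc 'multiply' output from dtype('int64') to dtype('bool') with casting rule 'same_kind'
```

View pics/t7.png

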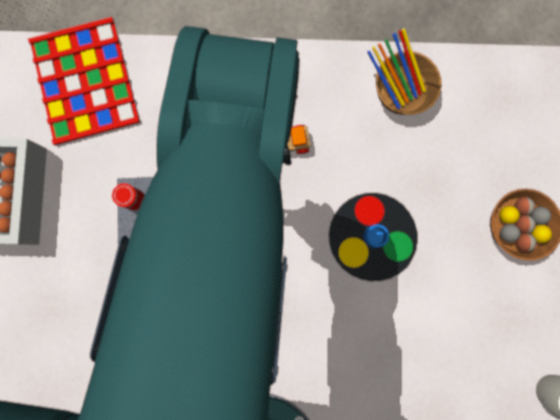

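Red is at (126,197) on the mat, all three coasters are bare at (370,210), (353,252) and (398,246), and the pot is at (376,236). Now the pot.

Call:
{"method": "servo_tool", "body": {"motion": [[[0.015, -0.023, 0, 0, 0.085], [0.025, -0.04, 0, 0, 0.085], [0.03, -0.046, 0, 0, 0.085], [0.03, -0.046, 0, 0, 0.085], [0.028, -0.045, 0, 0, 0.085], [0.02, -0.03, 0, 0, 0.085], [0.01, -0.017, 0, 0, 0.085], [0, 0, 0, 0, 0.085], [0, 0, 0, 0, 0.085]]], "squeeze": 22}}

```text
time_s: 29.4
tool_pos: [0.4881, -0.2479, 0.1846]
eef_rot: [[-0.986, -0.169, -0.0], [-0.169, 0.986, 0.0], [0.0, 0.0, -1.0]]
wrist_force: [-0.3, -0.2, 0.4]
opening: 0.085
```

```bash
sed -i 's/m\[:,200:\]\*=1;//' meas.py; python3 meas.py; python3 go.py .4865 -.2492 .030;python3 - <<'E'
from h import *
d=snap('wrist');cv2.imwrite('pics/w8.png',d['frame'][:,:,::-1])
P=cloud(d);z=P[...,2];m=(cmask(d,'blue')>0)&(abs(z-.048)<.008);print(circ(d,m,.048),np.median(z[m]))
E
```

```text
mat red [0.5555 0.2846] [47.8 49.4] matframe [0.0882 0.0285] 0.0876
mat yellow [0.4726 0.2185] [47.6 50.1] matframe [ 0.0005 -0.0312] 0.0881
mat green [0.3779 0.2687] [46.2 47.5] matframe [-0.0901  0.0259] 0.0878
coaster red [ 0.5439 -0.2401] [67.6 69.2] 0.0101
coaster yellow [ 0.4488 -0.2043] [66.9 70.2] 0.01
coaster green [ 0.454  -0.2904] [32.4 42.4] 0.0102
t 29.45 p [ 0.4881 -0.2478  0.1847] yaw -2.972 open 0.0846 F [ 0.1  0.5 -0.9] q [-0.62  0.33 -0.13  1.11  0.   -0.79] zax [-1.e-04  4.e-04 -1.e+00]
shift now: [ 0.0018 -0.0011  0.1547]
(array([ 0.48456369, -0.25075031]), array([47.24992371, 48.56223679])) 0.04781297320832566
```

View pics/w8.png

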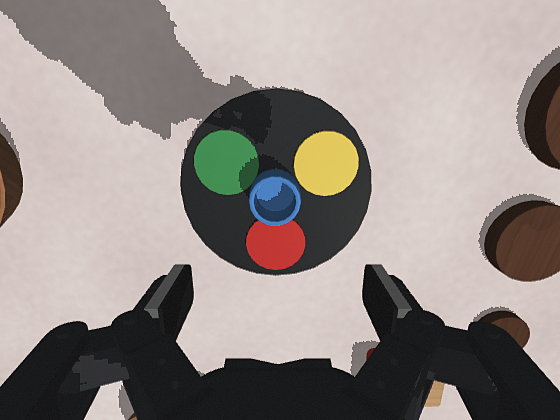

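All three tins measure well inside the mat limits. The pot is centred between the pads at (275,198). I descend with a light grip.

Call:
{"method": "servo_tool", "body": {"motion": [[[0.003, -0.001, 0.03, 0, 0.085], [0, 0, 0.035, 0, 0.085], [0, 0, 0.035, 0, 0.085], [0, 0, 0.025, 0, 0.085], [0, 0, 0.015, 0, 0.085], [0, 0, 0.011, 0, 0.085], [0, 0, 0, 0, 0.065], [0, 0, 0, 0, 0.055], [0, 0, 0, 0, 0.052], [0, 0, 0, 0, 0.05]]], "squeeze": 22}}

```text
time_s: 30.75
tool_pos: [0.485, -0.2507, 0.0341]
eef_rot: [[-0.986, -0.167, 0.0], [-0.167, 0.986, -0.0], [-0.0, -0.0, -1.0]]
wrist_force: [0.4, -0.6, 0.2]
opening: 0.0497
```

Call:
{"method": "servo_tool", "body": {"motion": [[[0, 0, 0, 0, 0.048], [0, 0, 0, 0, 0.045], [0, 0, 0, 0, 0.045], [0, 0, 0, 0, 0.045]]]}}

```text
time_s: 31.25
tool_pos: [0.485, -0.2507, 0.0343]
eef_rot: [[-0.986, -0.167, 0.001], [-0.167, 0.986, -0.0], [-0.0, -0.001, -1.0]]
wrist_force: [-1.3, 0.8, 6.4]
opening: 0.0483
```

Call:
{"method": "servo_tool", "body": {"motion": [[[0, 0, -0.005, 0, 0.045], [0, 0, -0.01, 0, 0.045], [0, 0, -0.02, 0, 0.045], [0, 0, -0.02, 0, 0.045], [0, 0, -0.015, 0, 0.045], [0, 0, -0.01, 0, 0.045], [0, 0, 0, 0, 0.045]]]}}

```text
time_s: 32.12
tool_pos: [0.4851, -0.2507, 0.1144]
eef_rot: [[-0.986, -0.167, 0.001], [-0.167, 0.986, -0.001], [-0.001, -0.001, -1.0]]
wrist_force: [0.4, 0.3, -1.3]
opening: 0.0482
```

```bash
python3 go.py .4938 .0344 .114;python3 - <<'E'
from h import *
d=snap('scene');cv2.imwrite('pics/s9.png',d['frame'][:,:,::-1])
E
```

```text
t 32.12 p [ 0.4851 -0.2507  0.1144] yaw -2.973 open 0.0482 F [ 0.4  0.3 -1.3] q [-0.63  0.37 -0.27  0.93  0.   -0.79] zax [ 9.e-04 -6.e-04 -1.e+00]
shift now: [-0.0563  0.2796  0.0003]
```

View pics/s9.png

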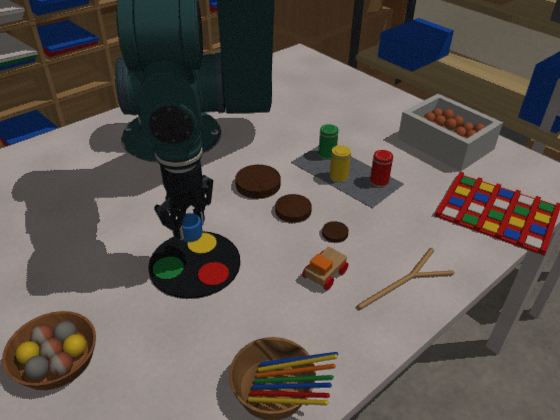

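The pot is held at (191,228) and the tins stand on the mat. I re-measure the coasters and the plinth in both views now that they are clear.

```bash
cat > coas.py <<'E'
from h import *
for n in('top','scene'):
    d=snap(n);P=cloud(d);z=P[...,2]
    reg=(P[...,0]>.37)&(P[...,0]<.6)&(P[...,1]>-.36)&(P[...,1]<-.13)
    for c in('red','yellow','green'):
        m=(cmask(d,c,120,40)>0)&reg&(z<.03)
        if m.sum()>100:q=circ(d,m,.011);print(n,'coaster',c,q[0].round(4),q[1].round(1))
    reg=(np.hypot(P[...,0]-.494,P[...,1]-.034)<.06)&(abs(z-.02)<.004)
    q=circ(d,reg,.02);print(n,'plinth',q[0].round(4),q[1].round(1))
E
python3 coas.py
```

```text
top coaster red [ 0.5436 -0.2403] [68.2 69.5]
top coaster yellow [ 0.4488 -0.2042] [66.4 70.5]
top plinth [0.4951 0.0352] [87.  87.5]
scene coaster red [ 0.5471 -0.2413] [65.9 66.9]
scene coaster yellow [ 0.4575 -0.2052] [56.5 69.7]
scene coaster green [ 0.4704 -0.3057] [62.9 63.7]
scene plinth [0.4989 0.0317] [86.3 87.6]
```

Call:
{"method": "servo_tool", "body": {"motion": [[[-0.0035, 0.016, 0, 0, 0.045], [-0.006, 0.03, 0, 0, 0.045], [-0.009, 0.043, 0, 0, 0.045], [-0.009, 0.043, 0, 0, 0.045], [-0.009, 0.043, 0, 0, 0.045], [-0.009, 0.043, 0, 0, 0.045], [-0.007, 0.033, 0, 0, 0.045], [-0.004, 0.018, 0, 0, 0.045], [-0.002, 0.01, 0, 0, 0.045], [0, 0, 0, 0, 0.045]]]}}

```text
time_s: 33.52
tool_pos: [0.4955, 0.0348, 0.1136]
eef_rot: [[-0.986, -0.168, -0.0], [-0.168, 0.986, 0.0], [0.0, 0.0, -1.0]]
wrist_force: [0.2, -0.2, -1.2]
opening: 0.0484
```

Call:
{"method": "servo_tool", "body": {"motion": [[[0, 0, 0.01, 0, 0.045], [0, 0, 0.02, 0, 0.045], [0, 0, 0.015, 0, 0.045], [0, 0, 0.01, 0, 0.045], [0, 0, 0.004, 0, 0.045], [0, 0, 0.002, 0, 0.045], [0, 0, 0, 0, 0.045], [0, 0, 0, 0, 0.045]]]}}

```text
time_s: 34.52
tool_pos: [0.496, 0.0343, 0.0531]
eef_rot: [[-0.986, -0.168, 0.001], [-0.168, 0.986, -0.0], [-0.001, -0.0, -1.0]]
wrist_force: [-0.2, -0.8, -1.7]
opening: 0.0482
```

```bash
python3 go.py .4962 .0342 .0463;python3 - <<'E'
from h import *
d=snap('scene');cv2.imwrite('pics/s10.png',cv2.resize(d['frame'][130:280,200:420,::-1],None,fx=3.5,fy=3.5))
E
```

```text
t 34.52 p [0.496  0.0343 0.0531] yaw -2.973 open 0.0482 F [-0.2 -0.8 -1.7] q [-0.09  0.37 -0.48  0.72 -0.   -0.26] zax [ 6.e-04 -1.e-04 -1.e+00]
shift now: [-0.0001 -0.0001  0.0068]
```

View pics/s10.png

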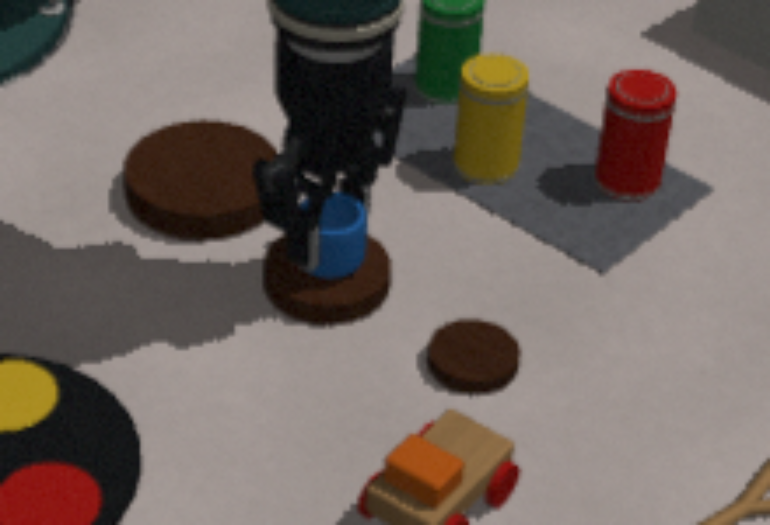

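The pot hovers just above the middle plinth (crop position (335,260)), so the last millimetres go slowly.

Call:
{"method": "servo_tool", "body": {"motion": [[[0, 0, 0.003, 0, 0.045], [0, 0, 0.002, 0, 0.045], [0, 0, 0.001, 0, 0.045], [0, 0, 0, 0, 0.045], [0, 0, 0, 0, 0.045]]]}}

```text
time_s: 35.2
tool_pos: [0.4958, 0.0343, 0.0468]
eef_rot: [[-0.986, -0.167, -0.0], [-0.167, 0.986, 0.0], [0.0, 0.0, -1.0]]
wrist_force: [-0.6, 0.2, -1.6]
opening: 0.0481
```

Call:
{"method": "servo_tool", "body": {"motion": [[[0, 0, 0.001, 0, 0.045], [0, 0, 0, 0, 0.045], [0, 0, 0, 0, 0.045]]]}}

```text
time_s: 35.58
tool_pos: [0.4959, 0.0343, 0.0463]
eef_rot: [[-0.986, -0.167, 0.001], [-0.167, 0.986, -0.0], [-0.001, -0.0, -1.0]]
wrist_force: [-2.9, -1.3, 9.4]
opening: 0.0484
```

Contact; I release gently and rise.

Call:
{"method": "servo_tool", "body": {"motion": [[[0, 0, 0, 0, 0.052], [0, 0, 0, 0, 0.058], [0, 0, 0, 0, 0.07], [0, 0, 0, 0, 0.085], [0, 0, 0, 0, 0.085], [0, 0, -0.02, 0, 0.085], [0, 0, -0.03, 0, 0.085], [0, 0, -0.04, 0, 0.085], [0, 0, -0.04, 0, 0.085], [0, 0, -0.01, 0, 0.085]]]}}

```text
time_s: 36.83
tool_pos: [0.4967, 0.0342, 0.1879]
eef_rot: [[-0.986, -0.167, 0.003], [-0.167, 0.986, -0.0], [-0.003, -0.001, -1.0]]
wrist_force: [-0.8, -1.0, -0.4]
opening: 0.0848
```

```bash
python3 go.py .556 .2855 .185;python3 - <<'E'
from h import *
for n in('scene','top','wrist'):
    d=snap(n);P=cloud(d);z=P[...,2];m=(cmask(d,'blue')>0)&(np.hypot(P[...,0]-.496,P[...,1]-.034)<.05)
    mm=m&(abs(z-.06)<.006)
    if mm.sum()>50: print(n,circ(d,mm,.06),np.percentile(z[m],[5,50,95]))
    r=(np.hypot(P[...,0]-.496,P[...,1]-.034)<.06)&(abs(z-.02)<.004)
    cv2.imwrite(f'pics/{n}11.png',d['frame'][:,:,::-1])
E
python3 meas.py
```

```text
t 36.83 p [0.4967 0.0342 0.1879] yaw -2.973 open 0.0848 F [-0.8 -1.  -0.4] q [-0.1   0.24 -0.25  1.07 -0.   -0.26] zax [ 3.3e-03 -3.0e-04 -1.0e+00]
shift now: [-0.1005  0.2378  0.003 ]
scene (array([0.50277203, 0.03063151]), array([44.76023102, 48.24053955])) [0.02595595 0.04540323 0.05894816]
wrist (array([0.49561606, 0.03471087]), array([47.0872879, 48.2360878])) [0.02654075 0.04283254 0.06068385]
mat red [0.5555 0.2846] [47.4 49.4] matframe [0.0882 0.0285] 0.0878
yellow few 0
mat green [0.3776 0.2749] [33.1 46.4] matframe [-0.0899  0.0321] 0.0881
coaster red [ 0.5433 -0.2403] [68.6 69.3] 0.01
coaster yellow [ 0.4495 -0.205 ] [69.1 70. ] 0.0099
coaster green [ 0.4655 -0.3038] [67.5 68. ] 0.0101
```

View pics/wrist11.png

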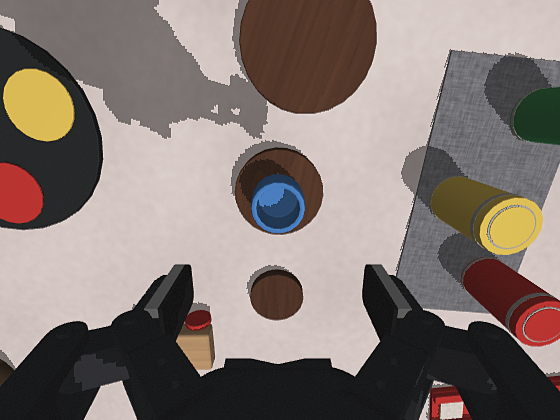

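View pics/scene11.png

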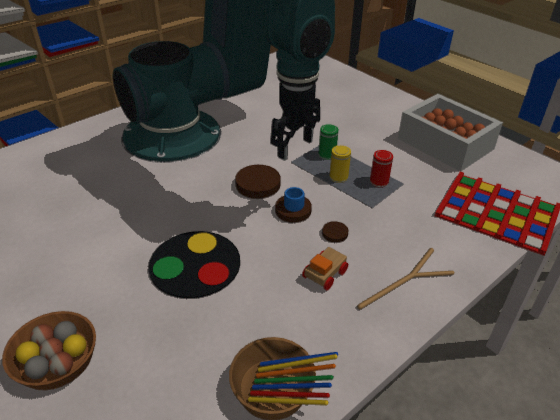

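The pot stands on the middle plinth: (278,205) in the wrist view and (294,200) in the scene view, within about 4 mm of centre. The tins stay on the mat. Returning red first, picking at its recorded release point.

Call:
{"method": "servo_tool", "body": {"motion": [[[-0.006, 0.014, 0, 0, 0.085], [-0.012, 0.028, 0, 0, 0.085], [-0.018, 0.042, 0, 0, 0.085], [-0.02, 0.047, 0, 0, 0.085], [-0.018, 0.042, 0, 0, 0.085], [-0.014, 0.035, 0, 0, 0.085], [-0.009, 0.021, 0, 0, 0.085], [-0.0045, 0.01, 0, 0, 0.085], [0, 0, 0, 0, 0.085], [0, 0, 0, 0, 0.085]]], "squeeze": 40}}

```text
time_s: 38.28
tool_pos: [0.5557, 0.2863, 0.1856]
eef_rot: [[-0.986, -0.167, -0.0], [-0.167, 0.986, -0.0], [0.0, -0.0, -1.0]]
wrist_force: [-0.3, -0.4, 0.4]
opening: 0.0852
```

```bash
python3 go.py .5569 .2871 .055;python3 - <<'E'
from h import *
for n in('scene','top','wrist'):
    d=snap(n);P=cloud(d);z=P[...,2];
    for c in ('red','yellow','green'):
        m=(cmask(d,c)>0)&(abs(z-.088)<.006)&(P[...,1]>.15)&(P[...,1]<.35)&(P[...,0]<.65)
        if m.sum()>50: print(n,c,circ(d,m,.088))
E
```

```text
t 38.27 p [0.5557 0.2863 0.1856] yaw -2.974 open 0.0852 F [-0.3 -0.4  0.4] q [ 0.35  0.46  0.08  1.19 -0.    0.18] zax [-4.e-04 -3.e-04 -1.e+00]
shift now: [-0.0014  0.0006  0.1306]
scene red (array([0.56125842, 0.28212338]), array([45.82972336, 51.18165207]))
scene yellow (array([0.47797867, 0.21481192]), array([47.63920212, 50.46409225]))
scene green (array([0.38321536, 0.26813208]), array([43.41334915, 45.09962845]))
top red (array([0.55104443, 0.28520239]), array([36.09897614, 48.79046631]))
top yellow (array([0.4722106 , 0.21906972]), array([46.35224152, 49.24126053]))
top green (array([0.37806848, 0.26938492]), array([45.5011673 , 46.96297073]))
wrist red (array([0.55496539, 0.28716669]), array([48.41400909, 49.81813049]))
wrist yellow (array([0.47199051, 0.22067125]), array([48.20869064, 49.32030106]))
```

Call:
{"method": "servo_tool", "body": {"motion": [[[-0.001, 0.0005, 0.02, 0, 0.085], [0, 0, 0.03, 0, 0.085], [0, 0, 0.03, 0, 0.085], [0, 0, 0.03, 0, 0.085], [0, 0, 0.02, 0, 0.085], [0, 0, 0, 0, 0.05], [0, 0, 0, 0, 0.045], [0, 0, 0, 0, 0.045], [0, 0, 0, 0, 0.045], [0, 0, 0, 0, 0.045]]]}}

```text
time_s: 39.67
tool_pos: [0.5574, 0.2877, 0.057]
eef_rot: [[-0.986, -0.167, 0.002], [-0.167, 0.986, 0.0], [-0.002, 0.0, -1.0]]
wrist_force: [-0.7, -2.0, 7.9]
opening: 0.0494
```

Call:
{"method": "servo_tool", "body": {"motion": [[[0, 0, -0.01, 0, 0.045], [0, 0, -0.02, 0, 0.045], [0, 0, -0.03, 0, 0.045], [0, 0, -0.03, 0, 0.045], [0, 0, -0.03, 0, 0.045], [0, 0, -0.01, 0, 0.045], [0, 0, 0, 0, 0.045]]]}}

```text
time_s: 40.55
tool_pos: [0.5569, 0.2877, 0.1859]
eef_rot: [[-0.986, -0.167, 0.001], [-0.167, 0.986, 0.0], [-0.001, 0.0, -1.0]]
wrist_force: [-0.8, -0.1, -1.9]
opening: 0.0491
```

```bash
python3 go.py .5438 -.2403 .185
```

```text
t 40.55 p [0.5569 0.2877 0.1859] yaw -2.973 open 0.0491 F [-0.8 -0.1 -1.9] q [0.35 0.46 0.09 1.19 0.   0.18] zax [ 6.e-04  2.e-04 -1.e+00]
shift now: [ 0.1013 -0.5183  0.0008]
```

Call:
{"method": "servo_tool", "body": {"motion": [[[0.004, -0.02, 0, 0, 0.045], [0.007, -0.035, 0, 0, 0.045], [0.009, -0.045, 0, 0, 0.045], [0.01, -0.05, 0, 0, 0.045], [0.01, -0.05, 0, 0, 0.045], [0.01, -0.05, 0, 0, 0.045], [0.01, -0.05, 0, 0, 0.045], [0.01, -0.05, 0, 0, 0.045], [0.01, -0.05, 0, 0, 0.045], [0.008, -0.045, 0, 0, 0.045]]]}}

```text
time_s: 41.8
tool_pos: [0.5431, -0.1682, 0.1848]
eef_rot: [[-0.986, -0.166, -0.002], [-0.166, 0.986, 0.0], [0.001, 0.001, -1.0]]
wrist_force: [0.4, -0.4, -1.8]
opening: 0.0493
```

Call:
{"method": "servo_tool", "body": {"motion": [[[0.007, -0.038, 0, 0, 0.045], [0.004, -0.025, 0, 0, 0.045], [0.0015, -0.01, 0, 0, 0.045], [0, 0, 0, 0, 0.045], [0, 0, 0, 0, 0.045]]]}}

```text
time_s: 42.42
tool_pos: [0.5442, -0.239, 0.1856]
eef_rot: [[-0.986, -0.168, -0.0], [-0.168, 0.986, 0.0], [0.0, 0.0, -1.0]]
wrist_force: [-0.5, 0.8, -1.5]
opening: 0.0491
```

```bash
python3 go.py .5438 -.2403 .065;python3 - <<'E'
from h import *
d=snap('wrist');cv2.imwrite('pics/w12.png',d['frame'][:,:,::-1]);P=cloud(d);z=P[...,2]
for c in ('yellow','green','red'):
    m=(cmask(d,c,100,40)>0)&(abs(z-.011)<.006)&(P[...,1]<-.1)
    if m.sum()>50: print(c,circ(d,m,.011))
g=cv2.cvtColor(d['frame'],cv2.COLOR_RGB2HSV)
m=(np.hypot(P[...,0]-.486,P[...,1]+.25)<.12)&(z>.004)&(z<.015);print('slate',circ(d,m,.008))
E
```

```text
t 42.42 p [ 0.5442 -0.239   0.1856] yaw -2.973 open 0.0491 F [-0.5  0.8 -1.5] q [-0.55  0.41 -0.01  1.16  0.   -0.72] zax [-4.e-04  4.e-04 -1.e+00]
shift now: [ 0.0006 -0.0012  0.1206]
yellow (array([ 0.44941776, -0.20469029]), array([64.44304657, 64.88893127]))
green (array([ 0.46527502, -0.30356229]), array([64.35655212, 64.55560303]))
red (array([ 0.53721625, -0.24154877]), array([51.88349915, 68.77440643]))
slate (array([ 0.48190857, -0.25032646]), array([187.56251526, 200.2142334 ]))
```

View pics/w12.png

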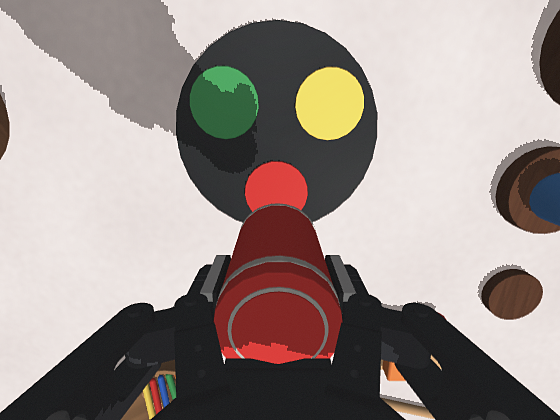

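The coaster at (276,188) lines up with the held tin, and the wrist and top positions agree within 1 mm. Lowering.

Call:
{"method": "servo_tool", "body": {"motion": [[[0.0005, -0.001, 0.02, 0, 0.045], [0, 0, 0.03, 0, 0.045], [0, 0, 0.03, 0, 0.045], [0, 0, 0.018, 0, 0.045], [0, 0, 0.01, 0, 0.045], [0, 0, 0.006, 0, 0.045], [0, 0, 0.002, 0, 0.045], [0, 0, 0.002, 0, 0.045], [0, 0, 0, 0, 0.045], [0, 0, 0, 0, 0.045]]]}}

```text
time_s: 43.72
tool_pos: [0.5442, -0.2411, 0.068]
eef_rot: [[-0.986, -0.167, 0.0], [-0.167, 0.986, -0.0], [-0.0, -0.0, -1.0]]
wrist_force: [0.4, 0.8, -2.5]
opening: 0.0493
```

Call:
{"method": "servo_tool", "body": {"motion": [[[0, 0, 0.001, 0, 0.045], [0, 0, 0, 0, 0.045], [0, 0, 0, 0, 0.045]]]}}

```text
time_s: 44.1
tool_pos: [0.5441, -0.241, 0.0668]
eef_rot: [[-0.986, -0.167, -0.0], [-0.167, 0.986, 0.0], [0.0, 0.0, -1.0]]
wrist_force: [0.2, -0.2, -2.3]
opening: 0.0491
```

Call:
{"method": "servo_tool", "body": {"motion": [[[0, 0, 0.001, 0, 0.045], [0, 0, 0.001, 0, 0.045], [0, 0, 0, 0, 0.045], [0, 0, 0, 0, 0.045]]]}}

```text
time_s: 44.6
tool_pos: [0.5441, -0.241, 0.065]
eef_rot: [[-0.986, -0.167, 0.0], [-0.167, 0.986, -0.0], [-0.0, -0.0, -1.0]]
wrist_force: [-2.6, 0.7, 4.7]
opening: 0.0491
```

Call:
{"method": "servo_tool", "body": {"motion": [[[0, 0, 0, 0, 0.055], [0, 0, 0, 0, 0.065], [0, 0, 0, 0, 0.08], [0, 0, 0, 0, 0.085], [0, 0, -0.01, 0, 0.085], [0, 0, -0.03, 0, 0.085], [0, 0, -0.04, 0, 0.085], [0, 0, -0.04, 0, 0.085], [0, 0, 0, 0.15, 0.085], [0, 0, 0, 0.18, 0.085]]]}}

```text
time_s: 45.85
tool_pos: [0.5443, -0.2411, 0.1861]
eef_rot: [[-0.986, 0.166, 0.001], [0.166, 0.986, -0.001], [-0.001, -0.001, -1.0]]
wrist_force: [0.7, 0.3, 0.3]
opening: 0.0847
```

Call:
{"method": "servo_tool", "body": {"motion": [[[0, 0, 0, 0.18, 0.085], [0, 0, 0, 0.18, 0.085], [0, 0, 0, 0.18, 0.085], [0, 0, 0, 0.17, 0.085], [0, 0, 0, 0, 0.085]]]}}

```text
time_s: 46.48
tool_pos: [0.5441, -0.241, 0.1854]
eef_rot: [[-0.644, 0.765, 0.0], [0.765, 0.644, -0.0], [-0.0, 0.0, -1.0]]
wrist_force: [-0.2, -0.6, 1.0]
opening: 0.0851
```

```bash
python3 go.py .4725 .2201 .185
```

```text
t 46.48 p [ 0.5441 -0.241   0.1854] yaw 2.271 open 0.0851 F [-0.2 -0.6  1. ] q [-0.55  0.41 -0.01  1.16  0.    0.32] zax [ 4.e-04 -2.e-04 -1.e+00]
shift now: [3.988e-01 2.423e-01 2.000e-04]
```

Call:
{"method": "servo_tool", "body": {"motion": [[[0.02, 0.012, 0, 0, 0.085], [0.03, 0.018, 0, 0, 0.085], [0.042, 0.0255, 0, 0, 0.085], [0.044, 0.0265, 0, 0, 0.085], [0.044, 0.0265, 0, 0, 0.085], [0.044, 0.0265, 0, 0, 0.085], [0.044, 0.0265, 0, 0, 0.085], [0.044, 0.0265, 0, 0, 0.085], [0.04, 0.0245, 0, 0, 0.085], [0.027, 0.0165, 0, 0, 0.085]]]}}

```text
time_s: 47.72
tool_pos: [0.474, 0.1989, 0.1851]
eef_rot: [[-0.647, 0.762, 0.0], [0.762, 0.647, 0.0], [0.0, 0.0, -1.0]]
wrist_force: [0.9, -1.0, -0.5]
opening: 0.0852
```

Call:
{"method": "servo_tool", "body": {"motion": [[[0.014, 0.0085, 0, 0, 0.085], [0.006, 0.005, 0, 0, 0.085], [0, 0, 0, 0, 0.085], [0, 0, 0, 0, 0.085]]]}}

```text
time_s: 48.22
tool_pos: [0.4732, 0.2197, 0.1848]
eef_rot: [[-0.643, 0.766, -0.0], [0.766, 0.643, -0.0], [-0.0, -0.0, -1.0]]
wrist_force: [0.2, -0.3, -0.1]
opening: 0.085
```

```bash
python3 go.py .4725 .2201 .055; python3 - <<'E'
from h import *
d=snap('top');P=cloud(d);z=P[...,2]
m=(cmask(d,'red')>0)&(abs(z-.096)<.006)&(P[...,1]<-.1)&(P[...,1]>-.3)&(P[...,0]>.5)&(P[...,0]<.59)
print(circ(d,m,.096),m.sum())
E
```

```text
t 48.23 p [0.4732 0.2197 0.1848] yaw 2.269 open 0.085 F [ 0.2 -0.3 -0.1] q [ 0.28  0.29 -0.2   1.09 -0.    1.15] zax [-1.e-04 -2.e-04 -1.e+00]
shift now: [ 0.0007 -0.0002  0.1298]
(array([ 0.54335168, -0.24032561]), array([47.80401611, 48.92149734])) 459
```

The red tin is within 1 mm of its coaster centre. Now gripping yellow.

Call:
{"method": "servo_tool", "body": {"motion": [[[0.0005, 0, 0.02, 0, 0.085], [0, 0, 0.03, 0, 0.085], [0, 0, 0.03, 0, 0.085], [0, 0, 0.03, 0, 0.085], [0, 0, 0.019, 0, 0.085], [0, 0, 0, 0, 0.05], [0, 0, 0, 0, 0.045], [0, 0, 0, 0, 0.045], [0, 0, 0, 0, 0.045], [0, 0, 0, 0, 0.045]]]}}

```text
time_s: 49.52
tool_pos: [0.4732, 0.2208, 0.0567]
eef_rot: [[-0.643, 0.766, 0.002], [0.766, 0.643, -0.0], [-0.001, 0.001, -1.0]]
wrist_force: [-1.0, -1.6, 6.6]
opening: 0.0491
```

Call:
{"method": "servo_tool", "body": {"motion": [[[0, 0, -0.01, 0, 0.045], [0, 0, -0.02, 0, 0.045], [0, 0, -0.03, 0, 0.045], [0, 0, -0.03, 0, 0.045], [0, 0, -0.03, 0, 0.045], [0, 0, -0.01, 0, 0.045], [0, 0, 0, 0, 0.045]]]}}

```text
time_s: 50.4
tool_pos: [0.4727, 0.2209, 0.1859]
eef_rot: [[-0.643, 0.765, 0.001], [0.765, 0.643, 0.0], [-0.0, 0.001, -1.0]]
wrist_force: [0.5, -0.2, -1.9]
opening: 0.0493
```

```bash
python3 go.py .4492 -.2046 .185
```

```text
t 50.4 p [0.4727 0.2209 0.1859] yaw 2.27 open 0.0493 F [ 0.5 -0.2 -1.9] q [ 0.28  0.29 -0.19  1.09  0.    1.15] zax [ 6.e-04  2.e-04 -1.e+00]
shift now: [-0.3105 -0.2918  0.0008]
```

Call:
{"method": "servo_tool", "body": {"motion": [[[-0.014, -0.013, 0, 0, 0.045], [-0.025, -0.0235, 0, 0, 0.045], [-0.035, -0.033, 0, 0, 0.045], [-0.036, -0.034, 0, 0, 0.045], [-0.036, -0.034, 0, 0, 0.045], [-0.036, -0.034, 0, 0, 0.045], [-0.036, -0.034, 0, 0, 0.045], [-0.036, -0.034, 0, 0, 0.045], [-0.028, -0.0265, 0, 0, 0.045], [-0.018, -0.0165, 0, 0, 0.045]]]}}

```text
time_s: 51.65
tool_pos: [0.448, -0.1927, 0.1847]
eef_rot: [[-0.642, 0.767, -0.002], [0.767, 0.642, 0.001], [0.002, -0.001, -1.0]]
wrist_force: [0.6, 0.1, -1.6]
opening: 0.0488
```

Call:
{"method": "servo_tool", "body": {"motion": [[[-0.009, -0.008, 0, 0, 0.045], [0, 0, 0, 0, 0.045], [0, 0, 0, 0, 0.045], [0, 0, 0, 0, 0.045]]]}}

```text
time_s: 52.15
tool_pos: [0.4491, -0.2018, 0.1858]
eef_rot: [[-0.644, 0.765, -0.0], [0.765, 0.644, 0.0], [0.0, 0.0, -1.0]]
wrist_force: [0.1, 0.9, -2.3]
opening: 0.049
```

```bash
python3 go.py .4492 -.2046 .0647
```

```text
t 52.15 p [ 0.4491 -0.2018  0.1858] yaw 2.271 open 0.049 F [ 0.1  0.9 -2.3] q [-0.59  0.24 -0.26  1.07  0.    0.28] zax [-0.e+00  1.e-04 -1.e+00]
shift now: [-0.0022 -0.0018  0.1211]
```

Call:
{"method": "servo_tool", "body": {"motion": [[[-0.0015, -0.001, 0.02, 0, 0.045], [0, 0, 0.03, 0, 0.045], [0, 0, 0.03, 0, 0.045], [0, 0, 0.018, 0, 0.045], [0, 0, 0.01, 0, 0.045], [0, 0, 0.007, 0, 0.045], [0, 0, 0.003, 0, 0.045], [0, 0, 0.001, 0, 0.045], [0, 0, 0, 0, 0.045], [0, 0, 0, 0, 0.045]]]}}

```text
time_s: 53.4
tool_pos: [0.4494, -0.2045, 0.067]
eef_rot: [[-0.643, 0.766, 0.0], [0.766, 0.643, -0.0], [-0.0, 0.0, -1.0]]
wrist_force: [0.0, -0.2, -2.2]
opening: 0.0491
```

Call:
{"method": "servo_tool", "body": {"motion": [[[0, 0, 0.001, 0, 0.045], [0, 0, 0, 0, 0.045], [0, 0, 0, 0, 0.045]]]}}

```text
time_s: 53.78
tool_pos: [0.4493, -0.2044, 0.0658]
eef_rot: [[-0.643, 0.765, -0.0], [0.765, 0.643, 0.0], [0.0, 0.0, -1.0]]
wrist_force: [-0.5, -0.3, -1.3]
opening: 0.0492
```

Call:
{"method": "servo_tool", "body": {"motion": [[[0, 0, 0.001, 0, 0.045], [0, 0, 0, 0, 0.045], [0, 0, 0, 0, 0.045]]]}}

```text
time_s: 54.15
tool_pos: [0.4493, -0.2044, 0.0647]
eef_rot: [[-0.643, 0.765, 0.0], [0.765, 0.643, -0.0], [-0.0, 0.0, -1.0]]
wrist_force: [-0.6, -0.8, -1.7]
opening: 0.0496
```

Call:
{"method": "servo_tool", "body": {"motion": [[[0, 0, 0.001, 0, 0.045], [0, 0, 0, 0, 0.045], [0, 0, 0, 0, 0.045]]]}}

```text
time_s: 54.52
tool_pos: [0.4494, -0.2045, 0.0647]
eef_rot: [[-0.643, 0.765, 0.001], [0.765, 0.643, -0.001], [-0.001, 0.0, -1.0]]
wrist_force: [-5.9, 2.9, 17.6]
opening: 0.0492
```

Call:
{"method": "servo_tool", "body": {"motion": [[[0, 0, 0, 0, 0.055], [0, 0, 0, 0, 0.065], [0, 0, 0, 0, 0.08], [0, 0, 0, 0, 0.085], [0, 0, -0.01, 0, 0.085], [0, 0, -0.03, 0, 0.085], [0, 0, -0.04, 0, 0.085], [0, 0, -0.04, 0, 0.085], [0, 0, 0, 0.18, 0.085], [0, 0, 0, 0.18, 0.085]]]}}

```text
time_s: 55.78
tool_pos: [0.4495, -0.2045, 0.1849]
eef_rot: [[-0.327, 0.945, 0.001], [0.945, 0.327, -0.001], [-0.001, 0.001, -1.0]]
wrist_force: [0.1, 0.8, 0.2]
opening: 0.0851
```

Call:
{"method": "servo_tool", "body": {"motion": [[[0, 0, 0, 0.18, 0.085], [0, 0, 0, 0.18, 0.085], [0, 0, 0, 0.18, 0.085], [0, 0, 0, 0.183, 0.085], [0, 0, 0, 0, 0.085]]]}}

```text
time_s: 56.4
tool_pos: [0.4493, -0.2044, 0.1843]
eef_rot: [[0.374, 0.928, 0.0], [0.928, -0.374, -0.0], [-0.0, 0.0, -1.0]]
wrist_force: [-0.4, -0.4, 0.1]
opening: 0.085
```

```bash
python3 go.py .3784 .2736 .185
```

```text
t 56.4 p [ 0.4493 -0.2044  0.1843] yaw 1.188 open 0.085 F [-0.4 -0.4  0.1] q [-0.59  0.24 -0.26  1.07 -0.    1.36] zax [ 4.e-04 -3.e-04 -1.e+00]
shift now: [ 0.4169 -0.2444 -0.0008]
```

Call:
{"method": "servo_tool", "body": {"motion": [[[0.02, -0.012, 0, 0, 0.085], [0.033, -0.019, 0, 0, 0.085], [0.044, -0.026, 0, 0, 0.085], [0.045, -0.0265, 0, 0, 0.085], [0.045, -0.0265, 0, 0, 0.085], [0.045, -0.0265, 0, 0, 0.085], [0.045, -0.0265, 0, 0, 0.085], [0.045, -0.0265, 0, 0, 0.085], [0.042, -0.0245, 0, 0, 0.085], [0.028, -0.0165, 0, 0, 0.085]]]}}

```text
time_s: 57.65
tool_pos: [0.3808, 0.2477, 0.184]
eef_rot: [[0.369, 0.929, -0.0], [0.929, -0.369, 0.0], [0.0, -0.0, -1.0]]
wrist_force: [0.2, 0.0, 0.7]
opening: 0.0853
```

Call:
{"method": "servo_tool", "body": {"motion": [[[0.016, -0.0095, 0, 0, 0.085], [0.009, -0.0045, 0, 0, 0.085], [0, 0, 0, 0, 0.085], [0, 0, 0, 0, 0.085]]]}}

```text
time_s: 58.15
tool_pos: [0.3788, 0.2733, 0.1838]
eef_rot: [[0.374, 0.927, -0.0], [0.927, -0.374, -0.0], [-0.0, -0.0, -1.0]]
wrist_force: [-0.1, 0.1, -0.1]
opening: 0.0851
```

```bash
python3 go.py .3784 .2736 .055; python3 - <<'E'
from h import *
d=snap('top');P=cloud(d);z=P[...,2]
m=(cmask(d,'yellow')>0)&(abs(z-.096)<.006)&(P[...,1]<-.1)&(P[...,1]>-.3)&(P[...,0]>.38)&(P[...,0]<.59)
print(circ(d,m,.096),m.sum())
d=snap('wrist');P=cloud(d);z=P[...,2]
m=(cmask(d,'green')>0)&(abs(z-.088)<.006)&(P[...,1]>.15)&(P[...,1]<.35)&(P[...,0]<.65)
print(circ(d,m,.088),m.sum())
E
```

```text
t 58.15 p [0.3788 0.2733 0.1838] yaw 1.187 open 0.0851 F [-0.1  0.1 -0.1] q [ 0.45  0.2  -0.32  1.05 -0.    2.4 ] zax [-1.e-04 -2.e-04 -1.e+00]
shift now: [ 0.0002 -0.0005  0.1288]
(array([ 0.45001907, -0.20362869]), array([47.49024963, 48.61608505])) 469
(array([0.37754636, 0.27271664]), array([48.08135605, 49.75364685])) 2567
```

The yellow tin is within about 1 mm of its coaster centre. Gripping green.

Call:
{"method": "servo_tool", "body": {"motion": [[[0, -0.0005, 0.02, 0, 0.085], [0, 0, 0.03, 0, 0.085], [0, 0, 0.03, 0, 0.085], [0, 0, 0.03, 0, 0.085], [0, 0, 0.018, 0, 0.085], [0, 0, 0, 0, 0.05], [0, 0, 0, 0, 0.045], [0, 0, 0, 0, 0.045], [0, 0, 0, 0, 0.045], [0, 0, 0, 0, 0.045]]]}}

```text
time_s: 59.5
tool_pos: [0.3789, 0.2741, 0.0567]
eef_rot: [[0.375, 0.927, 0.001], [0.927, -0.375, 0.0], [0.001, 0.001, -1.0]]
wrist_force: [-2.1, -1.5, 7.4]
opening: 0.0494
```

Call:
{"method": "servo_tool", "body": {"motion": [[[0, 0, -0.01, 0, 0.045], [0, 0, -0.02, 0, 0.045], [0, 0, -0.03, 0, 0.045], [0, 0, -0.03, 0, 0.045], [0, 0, -0.03, 0, 0.045], [0, 0, -0.01, 0, 0.045], [0, 0, 0, 0, 0.045]]]}}

```text
time_s: 60.38
tool_pos: [0.3785, 0.2741, 0.1859]
eef_rot: [[0.375, 0.927, 0.001], [0.927, -0.375, 0.0], [0.001, 0.001, -1.0]]
wrist_force: [-0.2, -0.6, -2.0]
opening: 0.0493
```

```bash
python3 go.py .4655 -.3038 .185
```

```text
t 60.38 p [0.3785 0.2741 0.1859] yaw 1.187 open 0.0493 F [-0.2 -0.6 -2. ] q [ 0.45  0.2  -0.32  1.05  0.    2.41] zax [ 7.e-04  3.e-04 -1.e+00]
shift now: [-0.5032  0.2972  0.0008]
```

Call:
{"method": "servo_tool", "body": {"motion": [[[-0.02, 0.012, 0, 0, 0.045], [-0.035, 0.021, 0, 0, 0.045], [-0.045, 0.0265, 0, 0, 0.045], [-0.045, 0.0265, 0, 0, 0.045], [-0.045, 0.0265, 0, 0, 0.045], [-0.045, 0.0265, 0, 0, 0.045], [-0.045, 0.0265, 0, 0, 0.045], [-0.045, 0.0265, 0, 0, 0.045], [-0.045, 0.0265, 0, 0, 0.045], [-0.045, 0.0265, 0, 0, 0.045]]]}}

```text
time_s: 61.62
tool_pos: [0.4496, -0.2041, 0.1845]
eef_rot: [[0.375, 0.927, -0.001], [0.927, -0.375, 0.001], [0.0, -0.002, -1.0]]
wrist_force: [1.1, 0.3, -1.3]
opening: 0.0493
```

Call:
{"method": "servo_tool", "body": {"motion": [[[-0.04, 0.0235, 0, 0, 0.045], [-0.028, 0.0165, 0, 0, 0.045], [-0.015, 0.009, 0, 0, 0.045], [-0.005, 0.003, 0, 0, 0.045], [0, 0, 0, 0, 0.045], [0, 0, 0, 0, 0.045]]]}}

```text
time_s: 62.38
tool_pos: [0.4653, -0.3026, 0.1859]
eef_rot: [[0.374, 0.927, -0.0], [0.927, -0.374, 0.0], [0.0, -0.0, -1.0]]
wrist_force: [-0.3, 0.2, -2.6]
opening: 0.0489
```

```bash
python3 go.py .4655 -.3038 .0647
```

```text
t 62.38 p [ 0.4653 -0.3026  0.1859] yaw 1.188 open 0.0489 F [-0.3  0.2 -2.6] q [-0.72  0.34 -0.11  1.12  0.    1.23] zax [-1.e-04  2.e-04 -1.e+00]
shift now: [-0.001   0.0007  0.1212]
```

Call:
{"method": "servo_tool", "body": {"motion": [[[-0.0005, 0.0005, 0.02, 0, 0.045], [0, 0, 0.03, 0, 0.045], [0, 0, 0.03, 0, 0.045], [0, 0, 0.018, 0, 0.045], [0, 0, 0.01, 0, 0.045], [0, 0, 0.007, 0, 0.045], [0, 0, 0.003, 0, 0.045], [0, 0, 0.001, 0, 0.045], [0, 0, 0, 0, 0.045], [0, 0, 0, 0, 0.045]]]}}

```text
time_s: 63.62
tool_pos: [0.4657, -0.3044, 0.067]
eef_rot: [[0.375, 0.927, 0.0], [0.927, -0.375, -0.0], [-0.0, 0.0, -1.0]]
wrist_force: [-0.3, 0.9, -1.8]
opening: 0.0489
```

Call:
{"method": "servo_tool", "body": {"motion": [[[0, 0, 0.001, 0, 0.045], [0, 0, 0.001, 0, 0.045], [0, 0, 0, 0, 0.045], [0, 0, 0, 0, 0.045]]]}}

```text
time_s: 64.12
tool_pos: [0.4656, -0.3043, 0.0648]
eef_rot: [[0.375, 0.927, -0.0], [0.927, -0.375, 0.0], [0.0, -0.0, -1.0]]
wrist_force: [0.3, -0.1, -2.1]
opening: 0.0494
```

Call:
{"method": "servo_tool", "body": {"motion": [[[0, 0, 0.0005, 0, 0.045], [0, 0, 0, 0, 0.045], [0, 0, 0, 0, 0.045]]]}}

```text
time_s: 64.5
tool_pos: [0.4656, -0.3043, 0.0647]
eef_rot: [[0.375, 0.927, 0.0], [0.927, -0.375, -0.0], [-0.0, 0.0, -1.0]]
wrist_force: [-3.0, 1.1, 7.1]
opening: 0.0492
```

Contact; I release, rise, and back away for a final check.

Call:
{"method": "servo_tool", "body": {"motion": [[[0, 0, 0, 0, 0.055], [0, 0, 0, 0, 0.065], [0, 0, 0, 0, 0.08], [0, 0, 0, 0, 0.085], [0, 0, -0.01, 0, 0.085], [0, 0, -0.03, 0, 0.085], [0, 0, -0.04, 0, 0.085], [0, 0, -0.04, 0, 0.085], [0, 0, -0.03, 0, 0.085], [0, 0, 0, 0, 0.085]]]}}

```text
time_s: 65.75
tool_pos: [0.4663, -0.3049, 0.2169]
eef_rot: [[0.375, 0.927, 0.003], [0.927, -0.375, -0.003], [-0.001, 0.004, -1.0]]
wrist_force: [-0.2, -0.3, -1.4]
opening: 0.0849
```

Call:
{"method": "servo_tool", "body": {"motion": [[[-0.03, -0.01, 0, 0, 0.085], [-0.045, -0.02, 0, 0, 0.085], [-0.045, -0.02, 0, 0, 0.085], [-0.045, -0.02, 0, 0, 0.085], [-0.03, -0.015, 0, 0, 0.085], [0, 0, 0, 0, 0.085], [0, 0, 0, 0, 0.085]]]}}

```text
time_s: 66.62
tool_pos: [0.3139, -0.4527, 0.2139]
eef_rot: [[0.375, 0.927, -0.0], [0.927, -0.375, 0.001], [0.001, -0.001, -1.0]]
wrist_force: [-0.6, -0.2, 0.6]
opening: 0.0848
```

```bash
python3 go.py; python3 - <<'E'
from h import *
for n in('top','scene'):
    d=snap(n);P=cloud(d);z=P[...,2];cv2.imwrite(f'pics/{n}_end.png',d['frame'][:,:,::-1])
    reg=(P[...,0]>.37)&(P[...,0]<.6)&(P[...,1]>-.36)&(P[...,1]<-.13)
    for c in('red','yellow','green'):
        m=(cmask(d,c)>0)&reg&(abs(z-.096)<.006)
        if m.sum()>50:print(n,c,circ(d,m,.096),np.median(z[m]))
    m=(cmask(d,'blue')>0)&(np.hypot(P[...,0]-.496,P[...,1]-.034)<.05)&(abs(z-.06)<.006)
    if m.sum()>50: print(n,'pot',circ(d,m,.06))
    m=(np.hypot(P[...,0]-.496,P[...,1]-.034)<.07)&(abs(z-.02)<.004);print(n,'plinth',circ(d,m,.02))
    m=(cmask(d,'orange')>0)&(abs(P[...,0]-.69)<.08)&(abs(P[...,1]+.05)<.08)
    if m.sum()>20:print('cart cabin',P[m].mean(0))
E
```

```text
t 66.62 p [ 0.3139 -0.4527  0.2139] yaw 1.187 open 0.0848 F [-0.6 -0.2  0.6] q [-1.11  0.32 -0.06  1.19  0.    0.84] zax [-2.e-04  9.e-04 -1.e+00]
top red (array([ 0.54326453, -0.24037898]), array([47.76234818, 48.88840103])) 0.09600729343484227
top yellow (array([ 0.45008139, -0.20389973]), array([47.55450439, 48.42287827])) 0.09600932047032429
top green (array([ 0.46444867, -0.30395001]), array([45.7282753 , 48.72198868])) 0.09600978628299293
top pot (array([0.49707101, 0.03444551]), array([46.40987778, 46.60219574]))
top plinth (array([0.49515054, 0.03535461]), array([86.91319275, 87.42314911]))
cart cabin [ 0.6944188  -0.06685336  0.04692859]
scene red (array([ 0.54787616, -0.24373785]), array([47.23226547, 50.29222107])) 0.09485743584222874
scene yellow (array([ 0.45450201, -0.20730585]), array([47.80022812, 50.62915802])) 0.09476813822387774
scene green (array([ 0.46916922, -0.3074986 ]), array([46.47570801, 48.21696472])) 0.09498061887783649
scene pot (array([0.5034126 , 0.03007567]), array([44.6699028 , 49.81040573]))
scene plinth (array([0.50001392, 0.03027515]), array([81.86180878, 82.60142517]))
cart cabin [ 0.7058355  -0.06734446  0.04246391]
```

View pics/scene_end.png

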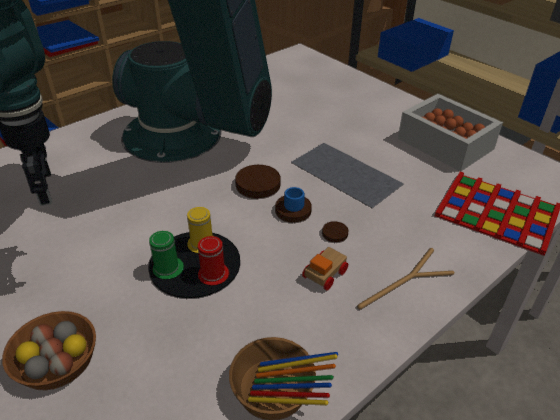

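View pics/top_end.png

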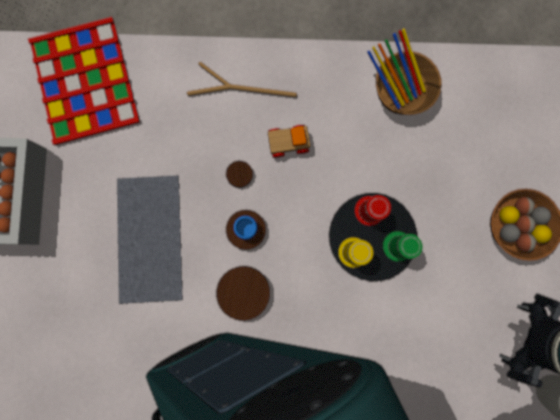

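The tins stand on their own coasters at (373,209), (355,252) and (403,247) in the top view. The pot is centred on the middle plinth at (246,229), and the cart is still at (289,141). Handing in.

```bash
python3 -c "
from workcell import workorder
print(workorder.hand_in())"
```

```text
the job is handed in; nothing more can be done
None
```

The job is done and handed in at about 67 s of the 136 s allowed; hand-in gave no verdict. I moved green, yellow and red to the mat, set the pot on the 90 mm plinth (the middle-sized of three), then returned red, yellow and green to their own coasters.

- **Tins:** the top camera puts each tin within about 2 mm of its coaster centre (limit 12 mm), with its top at the expected 96 mm height.
- **Pot:** it is about 2 mm off the plinth centre in the top view and about 3–4 mm in the scene view (limit 15 mm).
- **Cart:** it is at the same pixel position in the first and last top pictures.
- **Robot:** the arm is well clear of everything, with no notable wrist force.

One disagreement: the scene camera reads 3–5 mm away from the top and wrist cameras. It looks like a steady calibration offset, so I relied on the top and wrist cameras. The largest force while setting something down was about 18 N, on the yellow tin.

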